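Clear reject cassettes through the flap of the discard box

ROBOT

A 6-joint arm with a two-finger parallel gripper is mounted at the origin on a cart in front of the work surface, level with it; the furniture and walls round the work are solid. World frame = base frame: x ahead of the robot, y to its left, z up, the work surface at z = 0. Lengths are in m, angles in rad, forces in N, time in s.
With the tool pointing down it reaches from about 0.35 to 0.975 m from the base axis. Payload 4.9 kg.
Tool frame: the origin (TCP) lies at the very end of the fingers, on their centre line; the grasp point (between the pads) lies 19 mm behind it; z points along the fingers, y is the line along which they close (so a half turn about z gives the same grasp; the last joint's range is limited). The gripper opens to 85 mm and grips with 20 to 120 N. Pads are 22 mm wide; open, the fingers measure 114 mm over their backs; the gripper's body (76 mm by 85 mm) begins 54 mm behind the grasp point. The pads swing forward as they close: fully open they stand 13 mm farther back than shut.
Start: joints at [1.209, 0.053, 1.613, -0, 1.476, -0.119], TCP at [0.15, 0.607, 0.231] pointing down, gripper open.
Joint ranges: [-3.01, 3.01], [-1.01, 2.22], [0.06, 2.58], [-1.02, 4.17], [0.09, 2.62], [-3.14, 3.14]. Speed limits (rad/s): [2.57, 2.57, 3.14, 3.14, 3.14, 3.14].

INTERFACE

Orientations are given as a rotation vector (axis times angle).
In Python, from station import get_obs, get_image, finish_job gives the robot as it stands. The module is installed in compiled form; this text tells all that it offers.
- The arm moves only by the tool carry_out, never from a script. Its argument "rows" is a list of rows, each a list of 7 numbers: the turn, a rotation vector about the tool's x, y, z as a fraction of full scale, then the shift along the tool's x, y, z as a fraction of full scale, then the closure, from -1 (fully open) to 1 (shut). A call has 1 to 5 rows; each row is the pose to reach, as a shift and turn from the pose commanded when the call began, along the tool's axes at that moment, turning the shorter way round; what a row does not reach only later rows make up. Full scale, the value 1, is 300 mm for a shift and pi rad for a turn. A row lasts 1/10 s, in which the tool goes at most 50 mm and 8.59 degrees, less where a joint would pass 70% of its speed; a pose out of reach is approached as far as the arm can. A call with a number of a shift or a turn outside -1 to 1 is refused whole. A call with a gripper value outside its range is refused whole. The fingers move at their own pace and stop on an object; "force" is the grip in N (left out, the last holds). Time passes only in rows, so rows that repeat a pose let the fingers close. It gives the time, the measured TCP pose, the force, the opening and the grip force at its end, in the units of the state.
- get_obs(): the state, without advancing time (a new reading comes with each control period).
- get_image(name): name is "side" or "top"; returns a dict with "img" (384x512x3 uint8, blue, green, red), "mtx" (3x3 intrinsics, pixels), "R" (3x3) and "t" (3): a world point X has camera coordinates R X + t. Camera axes: x right, y down, z forward; pixel columns grow to the right and rows downward; lengths in m; the calibration is good to about 2 mm. A picture is of the moment at which its call begins. There is no depth.
- finish_job(): hands the job in; it is judged then, once.
The state is a dict: "t": time; "q": joint angles; "dq": joint speeds; "effort": joint torques, N m; "tool_pos": TCP position; "tool_rot": TCP orientation; "contact_force": force on the tool from outside, world axes, zero at the start; "wrist_torque": the same for the moment, N m; "opening": finger opening in m; "grip_force": force on a finger pad.
Only numpy, scipy, OpenCV 4.12 (cv2) and the standard library are available. Lean on these libraries where they do the work, as an engineer would, in place of code of your own. Each camera call takes 0.05 s, during which the arm holds its last target. There are 200 camera calls.

TASK

A few tissue cassettes are to be discarded. First open the discard box's air damper by turning its graduated ring until the scale reads 60 at the index post. Then put all the loose cassettes together into the scoop, push the box's flap open with the scoop's rim (not with the fingers) and tip every cassette through into the box, then set the empty scoop back down upright on the bench so that the flap falls shut. Last, turn the damper back to 0. Leave the mould, the label roll and the jar where they are.

Things in the scene. Friction and masses are not known exactly. Their poses are not given: they have to be found in the camera images.
- bin: white discard box fixed to the bench: 200 mm deep (x), 180 wide (y), 180 high, clear top, walls 5 mm. Origin: centre of underside; z up. Port on its -x side: upright up to the sill (x -100, z 100), then leaning back to its top edge (x -60, z 177); opening 120 wide, centred on y 0. A grey damper housing, 104 x 104, 110 high, joins its -y side, centre x 45, y -160 mm
- port (a point): middle of the sill, the lower edge of the port (bin frame: x -100, y 0, z 100 mm)
- flap (a joint): one-way steel flap closing the port, 112 mm wide, 80 long, hinged along its upper edge (bin frame x -59, z 177 mm). 0 = shut (leaning, in the plane of the port), grows to 1.3 rad as it swings inward; it cannot swing outward. A light spring shuts it; about 1 N on its lower part opens it
- damper (a joint): graduated ring, 86 mm across, flat on the damper housing, turning about the vertical. Value (rad) = scale reading (1.047 = 60 degrees), grows anticlockwise from above, stops at 0 and 1.571, stays where left (0.04 N m). Lines every 10 degrees from 0 to 90, long at 0, 30, 60, 90, a dot beside 0; the line at the black index post (on the housing, at the ring's bin -y side) is the reading
- damper_grip (a point): top centre of the black grip bar on the ring, on the ring's axis (bin frame x 45, y -160, z 155 mm). The bar is 16 mm wide (this frame's x), 62 long (its y) and stands 34 above the ring's face; it turns with the ring and at reading 0 is parallel to the bin's y axis
- scoop: loose aluminium scoop, ~0.2 kg, slippery pan 90 mm wide (y), floor 3 thick from the back wall (x -55) to the open lip (x +57); the last 22 mm of floor rise by 12 degrees to the lip. Side and back walls 31 high, 3 thick; side walls end at x +45. Origin on the underside; z up, x to the lip. Straight level grey handle behind the back wall: x -55 to -154, 16 wide, z 23 to 45 mm
- scoop_lip (a point): middle of the scoop's front lip (scoop frame: x 57, y 0, z 8 mm)
- scoop_grip (a point): a good point to grip the handle (scoop frame: x -85, y 0, z 34 mm)
- mould: bystander: small metal base mould, 30 x 39 x 12 mm, origin under its centre
- labels: bystander: white label roll, 58 mm across, 25 mm high, origin under its centre
- jar: bystander: specimen jar, 47 mm across, 60 mm high, origin under its centre
- cassette_0: reject tissue cassette (green, flat, 28 to 30 mm along x, 41 mm along y, 6 mm thick, 14 g), lies flat on the bench; origin at the centre of its underside. May be absent
- cassette_1: reject tissue cassette (green, flat, 28 to 30 mm along x, 41 mm along y, 6 mm thick, 14 g), lies flat on the bench; origin at the centre of its underside. May be absent
- cassette_2: reject tissue cassette (green, flat, 28 to 30 mm along x, 41 mm along y, 6 mm thick, 14 g), lies flat on the bench; origin at the centre of its underside. May be absent
- cassette_3: reject tissue cassette (green, flat, 28 to 30 mm along x, 41 mm along y, 6 mm thick, 14 g), lies flat on the bench; origin at the centre of its underside. May be absent
- cassette_4: reject tissue cassette (green, flat, 28 to 30 mm along x, 41 mm along y, 6 mm thick, 14 g), lies flat on the bench; origin at the centre of its underside. May be absent
- cassette_5: reject tissue cassette (green, flat, 28 to 30 mm along x, 41 mm along y, 6 mm thick, 14 g), lies flat on the bench; origin at the centre of its underside. May be absent
Not all that is in view belongs to the job. Leave any brown or yellow look-alike of the cassette_3 alone.

How it is judged:
By the outcome, as a careful person would: the job done as asked, in the order asked, and still so for the second after the job is handed in, with the robot touching nothing.
Of cassette_0, cassette_1, cassette_2, cassette_3, cassette_4, cassette_5 only 4 to 6 are there at a start; the rules pass over those that are not, and their reading is None.
At some moment in a run one of cassette_0, cassette_1, cassette_2, cassette_3, cassette_4, cassette_5 may be knocked a few centimetres aside while the robot is not near it.
It also fails if it takes over 210 s, if anything falls off the work surface, if the arm or the gripper's body presses on something with over 40 N, if the wrist force passes 120 N, or if a joint passes its speed limit or range.

## Working session

There is one attempt and no reset: what is moved stays moved. The work goes in short steps, Python scripts to look and compute and a tool call to move; the robot and the scene stay as the last step left them, time stands still between calls to the robot, and variables do not carry over. Pictures are saved under pics/ and viewed, at most 14 in all, crops included, and the job is handed in when it is done.

Besides the shell and the picture viewer there is one more tool, called after "Emit:" by a JSON object that holds its "method" and its "body". carry_out: Moves the arm, as the interface text tells. Shift numbers are shares of 300 mm and turn numbers shares of pi rad, none past 1 either way. Its arguments: {"type":"object","properties":{"rows":{"type":"array"},"force":{"type":"number"}},"required":["rows"]}

```bash
mkdir -p pics; ls; python3 - <<'E'
from station import *
import cv2
o=get_obs(); print(o)
for n in("top","side"):
    d=get_image(n); cv2.imwrite(f"pics/{n}0.png",d["img"]); print(n,d["mtx"],d["R"],d["t"])
E
```

```text
pics
{'t': 0.0, 'q': array([ 1.20896972e+00,  5.33848123e-02,  1.61434123e+00, -6.96622196e-06,
        1.47599849e+00, -1.18983561e-01]), 'dq': array([ 0.0007724 , -0.00048936, -0.00108313,  0.00215754,  0.00097051,
        0.00153979]), 'effort': array([ 2.62727852e-03, -3.93672502e+01, -3.70187473e+01,  5.53565189e-05,
        6.78362310e-03,  1.02606222e-06]), 'tool_pos': array([0.15005165, 0.60605746, 0.23001749]), 'tool_rot': array([-0.38045843, -3.11796383,  0.00325452]), 'contact_force': array([0.33539556, 0.16874952, 0.44038413]), 'wrist_torque': array([ 0.00473642, -0.01432152, -0.02924527]), 'grip_force': 0.0, 'opening': 0.08539770593478412}
top [[494.94558772   0.         249.85751901]
 [  0.         494.94558772 195.37153874]
 [  0.           0.           1.        ]] [[ 0.01008715 -0.99992505  0.00693793]
 [-0.99435451 -0.01076339 -0.1055616 ]
 [ 0.10562837 -0.00583394 -0.99438856]] [0.07093576 0.54119487 1.76594746]
side [[476.5924021    0.         248.96748649]
 [  0.         476.5924021  189.64743674]
 [  0.           0.           1.        ]] [[-0.95149307  0.30710953 -0.01856537]
 [ 0.17374974  0.48655624 -0.85619744]
 [-0.25391329 -0.81789166 -0.51631509]] [ 0.46566219 -0.03717725  1.68587143]
```

```bash
python3 - <<'E'
import cv2
for n in("top","side"):
    d=cv2.imread(f"pics/{n}0.png"); cv2.imwrite(f"pics/{n}0b.png",cv2.resize(d,(800,600),interpolation=cv2.INTER_CUBIC))
E
```

```text
(no output)
```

View pics/top0b.png

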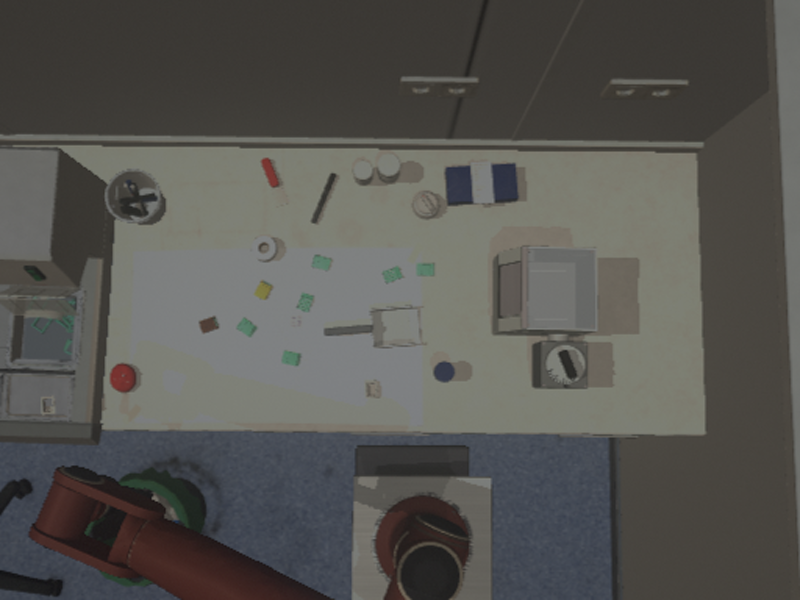

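View pics/side0b.png

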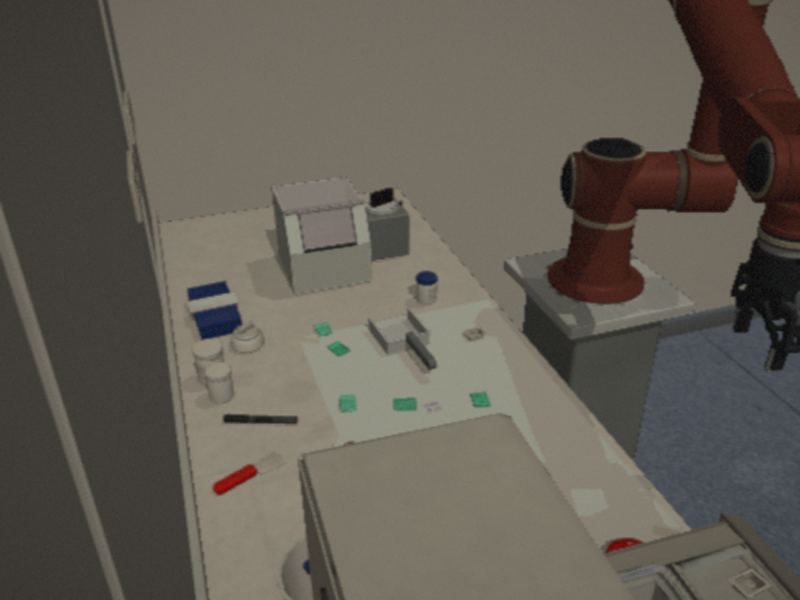

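The top view shows the bin at (547,290), with its port facing left (world +y). The damper is at (566,365) and the scoop at (400,328). Six green cassettes lie loose at (322,262), (392,274), (426,269), (305,302), (246,327) and (290,358). The yellow (263,290) and brown (208,324) look-alikes stay where they are, as do the green ones in the sink tray on the left, which aren't loose on the bench. I'll measure next.

```bash
cat > h.py <<'E'
import numpy as np, cv2
from station import *
from scipy.spatial.transform import Rotation as Ro
def p2w(d,u,v,z):
    r=d["R"].T@np.linalg.solve(d["mtx"],[u,v,1.]); c=-d["R"].T@d["t"]
    return (c+r*(z-c[2])/r[2])
def w2p(d,X):
    p=d["mtx"]@(d["R"]@np.asarray(X,float)+d["t"]); return p[:2]/p[2]
def greens(d,z=0.006,lo=80,box=None):
    h=cv2.cvtColor(d["img"],cv2.COLOR_BGR2HSV)
    m=cv2.inRange(h,(65,60,60),(95,255,255))
    m=cv2.morphologyEx(m,cv2.MORPH_CLOSE,np.ones((3,3)))
    out=[]
    for c in cv2.findContours(m,cv2.RETR_EXTERNAL,cv2.CHAIN_APPROX_NONE)[0]:
        if len(c)<8: continue
        w=np.array([p2w(d,u,v,z)[:2] for u,v in c[:,0]],np.float32)
        (cx,cy),(a,b),an=cv2.minAreaRect(w*1000)
        if a>b: a,b,an=b,a,an+90     # an: direction of the short side (deg from world x)
        out.append([cx,cy,a+3,b+3,(an+90)%180-90,*c[:,0].mean(0)])
    return np.round(np.array(out),1)
E
python3 - <<'E'
from h import *
d=get_image("top"); print(greens(d))
c=d["img"]
a=cv2.resize(c[140:255,305:415],None,fx=5,fy=5,interpolation=cv2.INTER_CUBIC)
cv2.imwrite("pics/c1.png",cv2.convertScaleAbs(a,alpha=1.6))
a=cv2.resize(c[150:260,140:300],None,fx=5,fy=5,interpolation=cv2.INTER_CUBIC)
cv2.imwrite("pics/c2.png",cv2.convertScaleAbs(a,alpha=1.3))
E
```

```text
[[-8.850e+01  6.696e+02  2.260e+01  1.149e+02 -9.300e+00  8.030e+01
   3.714e+02]
 [ 2.830e+01  7.580e+02  7.800e+00  3.060e+01  6.540e+01  5.660e+01
   3.375e+02]
 [ 1.029e+02  6.081e+02  4.260e+01  1.707e+02 -2.930e+01  9.990e+01
   3.160e+02]
 [ 4.180e+02  3.094e+02  3.030e+01  3.830e+01 -1.340e+01  1.857e+02
   2.288e+02]
 [ 4.394e+02  8.290e+02  1.570e+01  3.550e+01  8.590e+01  4.270e+01
   2.218e+02]
 [ 4.892e+02  4.141e+02  2.960e+01  3.700e+01 -3.780e+01  1.576e+02
   2.090e+02]
 [ 4.916e+02  8.673e+02  3.960e+01  9.830e+01  6.000e-01  3.330e+01
   2.071e+02]
 [ 5.434e+02  8.248e+02  1.040e+01  1.410e+01  6.000e-01  4.590e+01
   1.931e+02]
 [ 5.494e+02  2.778e+02  2.730e+01  4.040e+01  7.540e+01  1.951e+02
   1.926e+02]
 [ 6.169e+02  7.470e+01  2.920e+01  4.140e+01  2.260e+01  2.512e+02
   1.754e+02]
 [ 6.304e+02 -2.600e+00  2.540e+01  3.630e+01  6.000e-01  2.717e+02
   1.719e+02]
 [ 6.447e+02  2.418e+02  2.650e+01  3.930e+01 -1.790e+01  2.056e+02
   1.674e+02]]
```

View pics/c1.png

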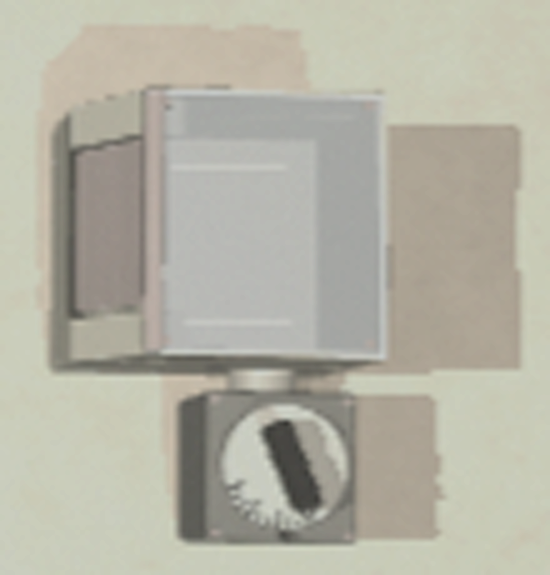

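View pics/c2.png

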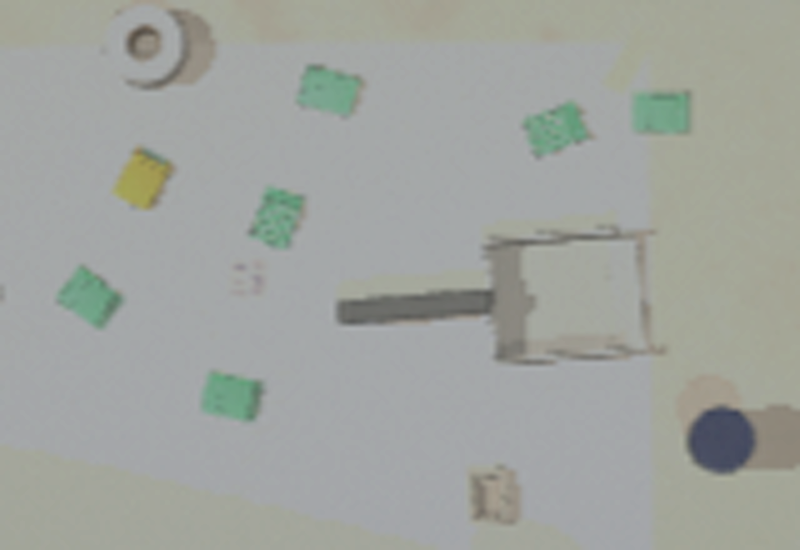

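The six green pieces are confirmed in the crop as the loose cassettes; the yellow one at (145,178) is not one of them. The damper bar is tilted about 26° anticlockwise, so the ring starts near 26. Next are the poses of the bin, ring and scoop.

```bash
python3 - <<'E'
from h import *
d=get_image("top")
def f(l,z,off):
    return np.array([p2w(d,off[0]+(a+.5)/5-.5,off[1]+(b+.5)/5-.5,z) for a,b in l])
o=(305,140)
A=f([(385,93),(385,355),(150,92),(155,355)],.18,o); print("bin top",A.round(4))
H=f([(355,393),(355,541),(207,393),(206,541)],.11,o); print("housing",H.round(4),H.mean(0))
B=f([(260,430),(290,420),(325,500),(302,515)],.155,o); print("bar",B.mean(0)); 
v=(B[0]+B[1]-B[2]-B[3])/2; print("bar len,ang from x",np.linalg.norm(v),np.degrees(np.arctan2(v[1],v[0])))
for nm,i,j in(("r",0,1),("l",2,3)):
    e=A[i]-A[j]; print("bin yaw edge",nm,np.degrees(np.arctan2(e[1],e[0])))
for X in (A,H):
    e=X[0]-X[2]; print("x axis ang",np.degrees(np.arctan2(e[1],e[0])))
e=H[0]-H[1]; print(np.degrees(np.arctan2(e[1],e[0])))
o2=(140,150)
hs=f([(338,312),(492,302)],.045,o2); lp=f([(655,232),(662,350)],.008,o2)
print("handle",hs, "lip",lp,lp.mean(0))
v=hs[1]-hs[0]; print("yaw",np.degrees(np.arctan2(v[1],v[0])),np.linalg.norm(v))
v=lp.mean(0)-hs[0]; print("yaw",np.degrees(np.arctan2(v[1],v[0])),np.linalg.norm(v))
v=lp[0]-lp[1]; print("lip",np.degrees(np.arctan2(v[1],v[0])),np.linalg.norm(v))
print(Ro.from_rotvec(get_obs()["tool_rot"]).as_matrix().round(3))
E
```

```text
bin top [[ 0.6543 -0.3626  0.18  ]
 [ 0.4783 -0.3594  0.18  ]
 [ 0.6532 -0.205   0.18  ]
 [ 0.4767 -0.2069  0.18  ]]
housing [[ 0.4573 -0.3574  0.11  ]
 [ 0.3557 -0.3557  0.11  ]
 [ 0.4562 -0.2552  0.11  ]
 [ 0.3547 -0.2534  0.11  ]] [ 0.40598591 -0.3054002   0.11      ]
bar [ 0.40501587 -0.30405256  0.155     ]
bar len,ang from x 0.06027234539963718 24.53497751781287
bin yaw edge r -1.0345317154253029
bin yaw edge l 0.6169495666020326
x axis ang -89.59610585133619
x axis ang -89.39827702229053
-0.9609999648302703
handle [[0.47720254 0.22865189 0.045     ]
 [0.48554252 0.11860187 0.045     ]] lip [[ 5.41096250e-01  3.79194867e-04  8.00000000e-03]
 [ 4.54564070e-01 -5.22094875e-03  8.00000000e-03]] [ 0.49783016 -0.00242088  0.008     ]
yaw -85.66620496205303 0.11036557670294879
yaw -84.89878861193215 0.2349236472053592
lip 3.702873911096362 0.08671320422447924
[[-0.971  0.24  -0.   ]
 [ 0.24   0.971 -0.001]
 [ 0.    -0.001 -1.   ]]
```

```bash
cat > plan.py <<'E'
import json,os,sys
from h import *
def Rdn(psi,pitch=0.,roll=0.):
    """tool down, closing line at psi deg from world x; pitch = lean about tool y, roll about tool x (deg)"""
    p=np.radians(psi); y=np.array([np.cos(p),np.sin(p),0]); z=np.array([0,0,-1.]); 
    return Ro.from_matrix(np.c_[np.cross(y,z),y,z])*Ro.from_euler("yx",[pitch,roll],degrees=True)
def cur():
    if os.path.exists("cmd.json"):
        s=json.load(open("cmd.json")); return np.array(s["p"]),Ro.from_rotvec(s["r"])
    return np.array([.15,.607,.231]),Rdn(76.1)
def plan(wps,step=.042,ang=7.6,save=True):
    """wps: (pos,Rot,closure[,rows]). prints one 'row x n' per call"""
    p,R=cur()
    for w in wps:
        P,Q,g=np.array(w[0],float),w[1],w[2]
        n=max(np.linalg.norm(P-p)/step,(R.inv()*Q).magnitude()*180/np.pi/ang,w[3] if len(w)>3 else 1)
        n=int(np.ceil(n)); k=-(-n//5); p0,R0=p,R; rel=(R0.inv()*Q).as_rotvec()
        for i in range(1,k+1):
            Pi=p0+(P-p0)*i/k; Qi=R0*Ro.from_rotvec(rel*i/k)
            row=[*np.round((R.inv()*Qi).as_rotvec()/np.pi,4),*np.round(R.inv().apply(Pi-p)/.3,4)]
            p=p+R.apply(np.array(row[3:])*.3); R=R*Ro.from_rotvec(np.array(row[:3])*np.pi)
            print([float(x)+0. for x in row]+[g],"x",-(-n//k))
    if save: json.dump({"p":list(p),"r":list(R.as_rotvec())},open("cmd.json","w"))
E
python3 - <<'E'
from plan import *
plan([([.30,.50,.28],Rdn(50),0.0),([.46,.20,.28],Rdn(0),0.),([.405,-.304,.24],Rdn(-65.5),0.)])
E
```

```text
[0.0, 0.0, 0.145, -0.571, -0.2261, -0.1633, 0.0] x 5
[0.0, 0.0, 0.1389, -0.5257, -0.2116, 0.0, 0.0] x 5
[0.0, 0.0, 0.1389, -0.5659, 0.0304, 0.0, 0.0] x 5
[0.0, 0.0, 0.1213, -0.56, -0.0611, 0.0444, 0.0] x 5
[0.0, 0.0, 0.1213, -0.5425, 0.1516, 0.0445, 0.0] x 5
[0.0, 0.0, 0.1213, -0.4473, 0.3425, 0.0444, 0.0] x 5
```

Emit:
{"method": "carry_out", "body": {"rows": [[0,0,0.145,-0.571,-0.2261,-0.1633,0],[0,0,0.145,-0.571,-0.2261,-0.1633,0],[0,0,0.145,-0.571,-0.2261,-0.1633,0],[0,0,0.145,-0.571,-0.2261,-0.1633,0],[0,0,0.145,-0.571,-0.2261,-0.1633,0]], "force": 30}}

```text
t: 0.7
tool_pos: [0.304, 0.4979, 0.2824]
tool_rot: [1.082, 2.947, 0.004]
contact_force: [-0.2, 0.2, 0.8]
opening: 0.0428
grip_force: 0.0
```

Emit:
{"method": "carry_out", "body": {"rows": [[0,0,0.1389,-0.5257,-0.2116,0,0],[0,0,0.1389,-0.5257,-0.2116,0,0],[0,0,0.1389,-0.5257,-0.2116,0,0],[0,0,0.1389,-0.5257,-0.2116,0,0],[0,0,0.1389,-0.5257,-0.2116,0,0]]}}

```text
t: 1.2
tool_pos: [0.3807, 0.3481, 0.2799]
tool_rot: [-1.692, -2.647, 0.001]
contact_force: [0.3, -0.2, 0.7]
opening: 0.0426
grip_force: 0.0
```

Emit:
{"method": "carry_out", "body": {"rows": [[0,0,0.1389,-0.5659,0.0304,0,0],[0,0,0.1389,-0.5659,0.0304,0,0],[0,0,0.1389,-0.5659,0.0304,0,0],[0,0,0.1389,-0.5659,0.0304,0,0],[0,0,0.1389,-0.5659,0.0304,0,0]]}}

```text
t: 1.7
tool_pos: [0.4607, 0.199, 0.2799]
tool_rot: [-2.224, -2.218, 0.001]
contact_force: [-0.8, 1.0, -0.1]
opening: 0.0431
grip_force: 0.0
```

Emit:
{"method": "carry_out", "body": {"rows": [[0,0,0.1213,-0.56,-0.0611,0.0444,0],[0,0,0.1213,-0.56,-0.0611,0.0444,0],[0,0,0.1213,-0.56,-0.0611,0.0444,0],[0,0,0.1213,-0.56,-0.0611,0.0444,0],[0,0,0.1213,-0.56,-0.0611,0.0444,0]]}}

```text
t: 2.2
tool_pos: [0.4414, 0.0316, 0.2665]
tool_rot: [-2.603, -1.758, 0.0]
contact_force: [-0.4, 0.5, 0.3]
opening: 0.0428
grip_force: 0.0
```

Emit:
{"method": "carry_out", "body": {"rows": [[0,0,0.1213,-0.5425,0.1516,0.0445,0],[0,0,0.1213,-0.5425,0.1516,0.0445,0],[0,0,0.1213,-0.5425,0.1516,0.0445,0],[0,0,0.1213,-0.5425,0.1516,0.0445,0],[0,0,0.1213,-0.5425,0.1516,0.0445,0]]}}

```text
t: 2.7
tool_pos: [0.4239, -0.1363, 0.2532]
tool_rot: [-2.888, -1.234, 0.0]
contact_force: [-0.0, 1.5, 0.4]
opening: 0.0426
grip_force: 0.0
```

Emit:
{"method": "carry_out", "body": {"rows": [[0,0,0.1213,-0.4473,0.3425,0.0444,0],[0,0,0.1213,-0.4473,0.3425,0.0444,0],[0,0,0.1213,-0.4473,0.3425,0.0444,0],[0,0,0.1213,-0.4473,0.3425,0.0444,0],[0,0,0.1213,-0.4473,0.3425,0.0444,0]]}}

```text
t: 3.2
tool_pos: [0.4063, -0.3041, 0.2398]
tool_rot: [-3.069, -0.666, -0.0]
contact_force: [0.3, -1.0, -0.5]
opening: 0.0425
grip_force: 0.0
```

```bash
python3 - <<'E'
from plan import *
o=get_obs(); R=Ro.from_rotvec(o["tool_rot"]).as_matrix()
print(o["t"],o["q"].round(3),o["tool_pos"],np.degrees(np.arctan2(R[1,1],R[0,1])),R[:,2].round(4),o["opening"])
plan([([.405,-.304,.127],Rdn(-65.5),0.,4),([.405,-.304,.127],Rdn(-65.5),1.,5)])
E
```

```text
3.2 [-7.90e-01 -2.38e-01  1.87e+00  1.00e-03  1.51e+00  3.53e-01] [ 0.40627034 -0.30410839  0.23981378] -65.50661601158704 [-3.0e-04  1.6e-03 -1.0e+00] 0.04251753026986804
[0.0, 0.0, 0.0, 0.0, 0.0, 0.3767, 0.0] x 4
[0.0, 0.0, 0.0, 0.0, 0.0, 0.0, 1.0] x 5
```

Emit:
{"method": "carry_out", "body": {"rows": [[0,0,0,0,0,0.1,0],[0,0,0,0,0,0.2,0],[0,0,0,0,0,0.3,0],[0,0,0,0,0,0.3767,0],[0,0,0,0,0,0.3767,0]]}}

```text
t: 3.7
tool_pos: [0.4047, -0.2997, 0.1235]
tool_rot: [-3.062, -0.67, 0.005]
contact_force: [0.3, 1.0, -0.2]
opening: 0.0429
grip_force: 0.0
```

Emit:
{"method": "carry_out", "body": {"rows": [[0,0,0,0,0,0,1],[0,0,0,0,0,0,1],[0,0,0,0,0,0,1],[0,0,0,0,0,0,1],[0,0,0,0,0,0,1]]}}

```text
t: 4.2
tool_pos: [0.4077, -0.3053, 0.1296]
tool_rot: [3.065, 0.665, 0.009]
contact_force: [6.5, -2.5, -5.5]
opening: 0.0152
grip_force: 36.3
```

```bash
python3 - <<'E'
from plan import *
o=get_obs(); print(o["tool_pos"],o["opening"],o["contact_force"],o["wrist_torque"])
d=get_image("side"); print([w2p(d,X) for X in([.405,-.304,.13],)])
cv2.imwrite("pics/s1.png",cv2.resize(d["img"][80:200,160:310],None,fx=4,fy=4,interpolation=cv2.INTER_CUBIC))
plan([([.405,-.304,.127],Rdn(-29.5),1.)])
E
```

```text
[ 0.40766933 -0.30534007  0.12958393] 0.015240562944461545 [ 6.53975987 -2.50708943 -5.47649291] [-0.17886863 -0.79590273  0.11744891]
[array([244.78988943, 128.59921243])]
[0.0, 0.0, -0.2, 0.0, 0.0, 0.0, 1.0] x 5
```

View pics/s1.png

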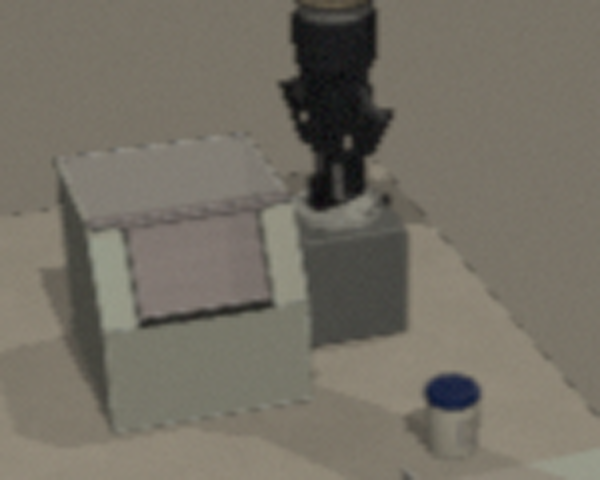

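The side crop shows the fingers closed on the bar, with the bin's flap shut. I'll turn the ring to 60.

Emit:
{"method": "carry_out", "body": {"rows": [[0,0,-0.04,0,0,0,1],[0,0,-0.08,0,0,0,1],[0,0,-0.12,0,0,0,1],[0,0,-0.16,0,0,0,1],[0,0,-0.2,0,0,0,1]]}}

```text
t: 4.75
tool_pos: [0.4072, -0.3048, 0.1296]
tool_rot: [2.706, 1.587, 0.005]
contact_force: [4.6, -1.1, -2.9]
opening: 0.0156
grip_force: 36.6
```

Emit:
{"method": "carry_out", "body": {"rows": [[0,0,0,0,0,0,1],[0,0,0,0,0,0,1],[0,0,0,0,0,0,1]]}}

```text
t: 5.05
tool_pos: [0.4071, -0.3048, 0.1295]
tool_rot: [2.712, 1.577, 0.005]
contact_force: [5.3, -0.9, -0.3]
opening: 0.0152
grip_force: 36.7
```

```bash
python3 - <<'E'
from plan import *
o=get_obs(); R=Ro.from_rotvec(o["tool_rot"]).as_matrix(); print(o["tool_pos"],o["opening"],o["contact_force"],o["wrist_torque"],np.degrees(np.arctan2(R[1,1],R[0,1])))
E
```

```text
[ 0.40710934 -0.30482436  0.12951003] 0.015230351083790143 [ 5.30813168 -0.85598045 -0.33098555] [ 0.17306586 -0.60333825  0.03530566] -29.65491868410393
```

```bash
python3 - <<'E'
from plan import *
plan([([.405,-.304,.127],Rdn(-29.5),0.1,4),([.405,-.304,.23],Rdn(-29.5),0.1,4),([.50,-.10,.25],Rdn(-10),-.2),([.62,.035,.12],Rdn(0.6),-.2)])
E
```

```text
[0.0, 0.0, 0.0, 0.0, 0.0, 0.0, 0.1] x 4
[0.0, 0.0, 0.0, 0.0, 0.0, -0.3434, 0.1] x 4
[0.0, 0.0, -0.0542, 0.3739, -0.0297, -0.0333, -0.2] x 3
[0.0, 0.0, -0.0542, 0.3735, 0.0342, -0.0333, -0.2] x 3
[0.0, 0.0, -0.0294, 0.2563, 0.1579, 0.2167, -0.2] x 3
[0.0, 0.0, -0.0295, 0.2407, 0.1809, 0.2166, -0.2] x 3
```

Emit:
{"method": "carry_out", "body": {"rows": [[0,0,0,0,0,0,0.1],[0,0,0,0,0,0,0.1],[0,0,0,0,0,0,0.1],[0,0,0,0,0,0,0.1]]}}

```text
t: 5.45
tool_pos: [0.4051, -0.3045, 0.1276]
tool_rot: [2.714, 1.581, -0.0]
contact_force: [0.7, -0.2, -0.4]
opening: 0.0388
grip_force: 0.0
```

Emit:
{"method": "carry_out", "body": {"rows": [[0,0,0,0,0,-0.05,0.1],[0,0,0,0,0,-0.15,0.1],[0,0,0,0,0,-0.3434,0.1],[0,0,0,0,0,-0.3434,0.1]]}}

```text
t: 5.85
tool_pos: [0.4074, -0.3068, 0.2388]
tool_rot: [2.704, 1.576, 0.005]
contact_force: [0.4, -0.7, 1.0]
opening: 0.0386
grip_force: 0.0
```

Emit:
{"method": "carry_out", "body": {"rows": [[0,0,-0.0542,0.3739,-0.0297,-0.0333,-0.2],[0,0,-0.0542,0.3739,-0.0297,-0.0333,-0.2],[0,0,-0.0542,0.3739,-0.0297,-0.0333,-0.2]]}}

```text
t: 6.15
tool_pos: [0.454, -0.1996, 0.242]
tool_rot: [2.565, 1.811, 0.003]
contact_force: [-0.0, -0.0, 0.4]
opening: 0.0516
grip_force: 0.0
```

Emit:
{"method": "carry_out", "body": {"rows": [[0,0,-0.0542,0.3735,0.0342,-0.0333,-0.2],[0,0,-0.0542,0.3735,0.0342,-0.0333,-0.2],[0,0,-0.0542,0.3735,0.0342,-0.0333,-0.2]]}}

```text
t: 6.45
tool_pos: [0.5013, -0.0975, 0.2515]
tool_rot: [2.402, 2.023, 0.002]
contact_force: [-0.9, -0.0, 1.2]
opening: 0.0514
grip_force: 0.0
```

Emit:
{"method": "carry_out", "body": {"rows": [[0,0,-0.0294,0.2563,0.1579,0.2167,-0.2],[0,0,-0.0294,0.2563,0.1579,0.2167,-0.2],[0,0,-0.0294,0.2563,0.1579,0.2167,-0.2]]}}

```text
t: 6.75
tool_pos: [0.5595, -0.0309, 0.1813]
tool_rot: [-2.305, -2.127, 0.005]
contact_force: [-0.4, 0.0, -0.4]
opening: 0.0511
grip_force: 0.0
```

Emit:
{"method": "carry_out", "body": {"rows": [[0,0,-0.0295,0.2407,0.1809,0.2166,-0.2],[0,0,-0.0295,0.2407,0.1809,0.2166,-0.2],[0,0,-0.0295,0.2407,0.1809,0.2166,-0.2],[0,0,-0.0295,0.2407,0.1809,0.2166,-0.2]]}}

```text
t: 7.15
tool_pos: [0.6196, 0.0345, 0.1187]
tool_rot: [-2.208, -2.232, 0.004]
contact_force: [-0.2, 0.8, 0.7]
opening: 0.0513
grip_force: 0.0
```

```bash
python3 - <<'E'
from plan import *
o=get_obs(); print(o["t"],o["tool_pos"],o["opening"])
d=get_image("top"); s=get_image("side")
G=greens(d); print(G[(G[:,1]<500)&(G[:,0]>300)])
G=greens(s); print(G[(G[:,1]<500)&(G[:,0]>300)])
a=cv2.resize(d["img"][215:260,335:385],None,fx=10,fy=10,interpolation=cv2.INTER_CUBIC)[:450]
c=w2p(s,[.49,.06,.02]).astype(int); print(c)
b=cv2.resize(s["img"][c[1]-22:c[1]+23,c[0]-30:c[0]+30],None,fx=10,fy=10,interpolation=cv2.INTER_CUBIC)
cv2.imwrite("pics/ring.png",cv2.convertScaleAbs(a,alpha=1.5)); cv2.imwrite("pics/scs.png",cv2.convertScaleAbs(b,alpha=1.3))
E
```

```text
7.15 [0.61964146 0.03446555 0.11873389] 0.051313957013685886
[[ 4.180e+02  3.094e+02  3.030e+01  3.830e+01 -1.340e+01  1.857e+02
   2.288e+02]
 [ 4.892e+02  4.141e+02  2.960e+01  3.700e+01 -3.780e+01  1.576e+02
   2.090e+02]
 [ 5.494e+02  2.778e+02  2.730e+01  4.040e+01  7.540e+01  1.951e+02
   1.926e+02]
 [ 6.185e+02  6.560e+01  2.510e+01  3.280e+01 -8.940e+01  2.528e+02
   1.751e+02]
 [ 6.286e+02 -8.100e+00  2.160e+01  2.530e+01  6.000e-01  2.737e+02
   1.731e+02]
 [ 6.447e+02  2.418e+02  2.650e+01  3.930e+01 -1.790e+01  2.055e+02
   1.675e+02]]
[[550.8 280.2  33.1  41.9  70.8 258.6 258.3]
 [645.4 242.6  31.8  42.1 -19.2 222.3 257.6]
 [420.3 311.5  32.2  42.6 -12.4 307.1 255.5]
 [619.6  74.3  32.   47.2  23.8 216.5 222.8]
 [632.3  -3.5  30.   46.9   1.1 206.4 210.3]]
[254 208]
```

View pics/ring.png

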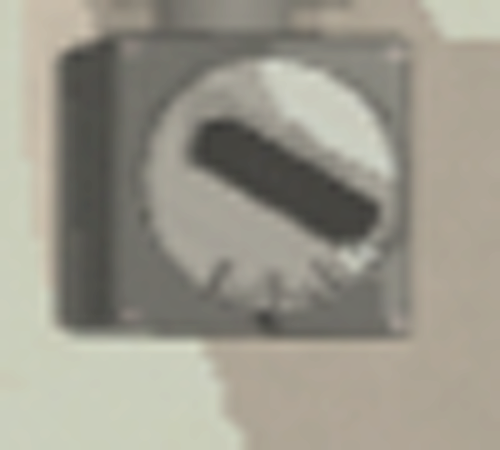

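View pics/scs.png

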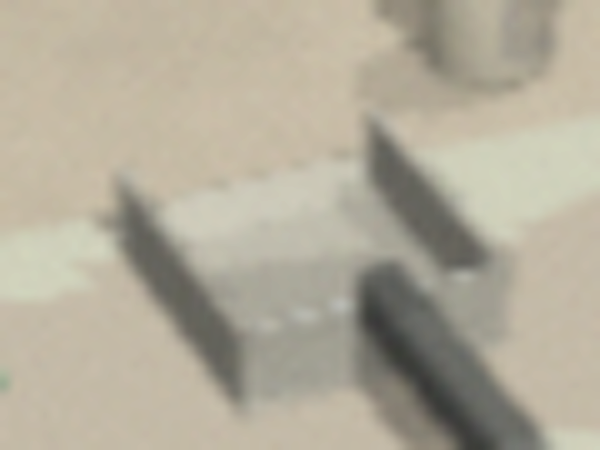

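The ring crop shows the long 60 line (270,285) at the index post (267,318), so the damper reads 60. The side crop gives the scoop's back-wall corners at (242,402) and (505,340), so I'll refine the scoop pose from those and plan the first pick.

```bash
python3 - <<'E'
from plan import *
s=get_image("side")
f=lambda a,b,z:p2w(s,224+(a+.5)/10-.5,186+(b+.5)/10-.5,z)
L,Rr=f(242,402,0),f(505,340,0); print(L,Rr,(L+Rr)/2)
print(f(240,322,.034),f(490,262,.034), "walls front",f(120,180,.034),f(370,120,.034))
plan([([.632,-.003,.05],Rdn(0.6),-.2),([.632,-.003,.002],Rdn(0.6),-.2,4)])
E
```

```text
[0.53013813 0.1140835  0.        ] [0.4427219  0.10964868 0.        ] [0.48643001 0.11186609 0.        ]
[0.53200729 0.12016046 0.034     ] [0.44984765 0.11477903 0.034     ] walls front [0.54364941 0.03226467 0.034     ] [0.45768505 0.0249968  0.034     ]
[0.0, 0.0, 0.0, -0.1271, 0.0386, 0.2333, -0.2] x 2
[0.0, 0.0, 0.0, 0.0, 0.0, 0.16, -0.2] x 4
```

Emit:
{"method": "carry_out", "body": {"rows": [[0,0,0,-0.1271,0.0386,0.2333,-0.2],[0,0,0,-0.1271,0.0386,0.2333,-0.2],[0,0,0,-0.1271,0.0386,0.2333,-0.2]], "force": 25}}

```text
t: 7.6
tool_pos: [0.6295, -0.0059, 0.0476]
tool_rot: [-2.211, -2.226, 0.006]
contact_force: [-0.8, -0.3, -0.3]
opening: 0.0514
grip_force: 0.0
```

Emit:
{"method": "carry_out", "body": {"rows": [[0,0,0,0,0,0.06,-0.2],[0,0,0,0,0,0.11,-0.2],[0,0,0,0,0,0.16,-0.2],[0,0,0,0,0,0.16,-0.2],[0,0,0,0,0,0.16,-0.2]]}}

```text
t: 8.1
tool_pos: [0.6318, -0.003, 0.0019]
tool_rot: [-2.209, -2.233, 0.001]
contact_force: [0.1, 0.5, 0.0]
opening: 0.0514
grip_force: 0.0
```

Emit:
{"method": "carry_out", "body": {"rows": [[0,0,0,0,0,0,1],[0,0,0,0,0,0,1],[0,0,0,0,0,0,1],[0,0,0,0,0,0,1],[0,0,0,0,0,0,1]]}}

```text
t: 8.6
tool_pos: [0.6331, -0.0034, 0.0034]
tool_rot: [2.209, 2.232, 0.002]
contact_force: [1.0, 0.6, 5.2]
opening: 0.0285
grip_force: 25.2
```

```bash
python3 - <<'E'
from plan import *
plan([([.632,-.003,.09],Rdn(0.6),1.),([.4905,.0865,.09],Rdn(4),1),([.4905,.0865,.011],Rdn(4),1,5),([.4905,.0865,.011],Rdn(4),.1,3),([.4905,.0865,.09],Rdn(4),.1,4),([.53,.10,.13],Rdn(24),-.2)])
E
```

```text
[0.0, 0.0, 0.0, 0.0, 0.0, -0.2933, 1.0] x 3
[0.0, 0.0, -0.0188, 0.3033, -0.4685, 0.0, 1] x 4
[0.0, 0.0, 0.0, 0.0, 0.0, 0.2633, 1] x 5
[0.0, 0.0, 0.0, 0.0, 0.0, 0.0, 0.1] x 3
[0.0, 0.0, 0.0, 0.0, 0.0, -0.2633, 0.1] x 4
[0.0, 0.0, -0.1112, 0.0357, 0.1345, -0.1333, -0.2] x 3
```

Emit:
{"method": "carry_out", "body": {"rows": [[0,0,0,0,0,-0.06,1],[0,0,0,0,0,-0.17,1],[0,0,0,0,0,-0.2933,1],[0,0,0,0,0,-0.2933,1]]}}

```text
t: 9.0
tool_pos: [0.6363, -0.004, 0.098]
tool_rot: [2.203, 2.226, 0.011]
contact_force: [-0.5, 0.4, 0.9]
opening: 0.028
grip_force: 24.7
```

Emit:
{"method": "carry_out", "body": {"rows": [[0,0,-0.0188,0.3033,-0.4685,0,1],[0,0,-0.0188,0.3033,-0.4685,0,1],[0,0,-0.0188,0.3033,-0.4685,0,1],[0,0,-0.0188,0.3033,-0.4685,0,1],[0,0,-0.0188,0.3033,-0.4685,0,1]]}}

```text
t: 9.5
tool_pos: [0.4879, 0.0872, 0.0895]
tool_rot: [-2.139, -2.299, 0.002]
contact_force: [0.9, -0.6, 0.1]
opening: 0.0283
grip_force: 24.8
```

Emit:
{"method": "carry_out", "body": {"rows": [[0,0,0,0,0,0.09,1],[0,0,0,0,0,0.18,1],[0,0,0,0,0,0.23,1],[0,0,0,0,0,0.2633,1],[0,0,0,0,0,0.2633,1]]}}

```text
t: 10.0
tool_pos: [0.4901, 0.0856, 0.01]
tool_rot: [-2.142, -2.295, 0.003]
contact_force: [-0.9, 0.7, -0.8]
opening: 0.0284
grip_force: 24.8
```

Emit:
{"method": "carry_out", "body": {"rows": [[0,0,0,0,0,0,0.1],[0,0,0,0,0,0,0.1],[0,0,0,0,0,0,0.1]]}}

```text
t: 10.3
tool_pos: [0.4917, 0.0861, 0.0125]
tool_rot: [2.142, 2.296, 0.002]
contact_force: [-0.1, 0.1, -0.3]
opening: 0.0384
grip_force: 0.0
```

Emit:
{"method": "carry_out", "body": {"rows": [[0,0,0,0,0,-0.05,0.1],[0,0,0,0,0,-0.15,0.1],[0,0,0,0,0,-0.2633,0.1],[0,0,0,0,0,-0.2633,0.1]]}}

```text
t: 10.7
tool_pos: [0.4949, 0.0863, 0.0967]
tool_rot: [2.137, 2.291, 0.013]
contact_force: [-0.2, -0.3, 0.5]
opening: 0.0385
grip_force: 0.0
```

Emit:
{"method": "carry_out", "body": {"rows": [[0,0,-0.1112,0.0357,0.1345,-0.1333,-0.2],[0,0,-0.1112,0.0357,0.1345,-0.1333,-0.2],[0,0,-0.1112,0.0357,0.1345,-0.1333,-0.2],[0,0,-0.1112,0.0357,0.1345,-0.1333,-0.2]]}}

```text
t: 11.1
tool_pos: [0.5305, 0.0997, 0.1307]
tool_rot: [1.711, 2.634, 0.001]
contact_force: [0.3, 0.5, 0.1]
opening: 0.0512
grip_force: 0.0
```

```bash
cat > look.py <<'E'
from plan import *
def look():
    o=get_obs(); print(o["t"].__round__(2) if 0 else round(float(o["t"]),2),o["tool_pos"].round(4))
    for n in("top","side"):
        d=get_image(n); G=greens(d); G=G[(G[:,1]<500)&(G[:,0]>300)]; print(n); print(G)
    return d
E
python3 - <<'E'
from look import *
s=look(); cv2.imwrite("pics/l1.png",cv2.resize(s["img"][170:260,190:320],None,fx=5,fy=5,interpolation=cv2.INTER_CUBIC))
E
```

```text
11.1 [0.5305 0.0997 0.1307]
top
[[417.9 308.9  30.3  39.4 -13.4 185.7 228.8]
 [484.5  90.1  27.2  40.3 -40.1 246.2 211. ]
 [489.2 414.1  29.6  37.  -37.8 157.4 209. ]
 [549.4 277.8  27.3  40.4  75.4 195.1 192.6]
 [644.7 241.8  26.5  39.3 -18.  205.5 167.5]]
side
[[550.8 280.2  33.1  41.9  70.8 258.6 258.3]
 [645.4 242.6  31.8  42.1 -19.2 222.3 257.6]
 [420.3 311.5  32.2  42.6 -12.4 307.1 255.5]
 [619.   75.1  31.3  47.7  14.5 216.3 222.8]
 [491.5  70.3  23.6  30.4 -85.2 255.2 214.2]]
```

View pics/l1.png

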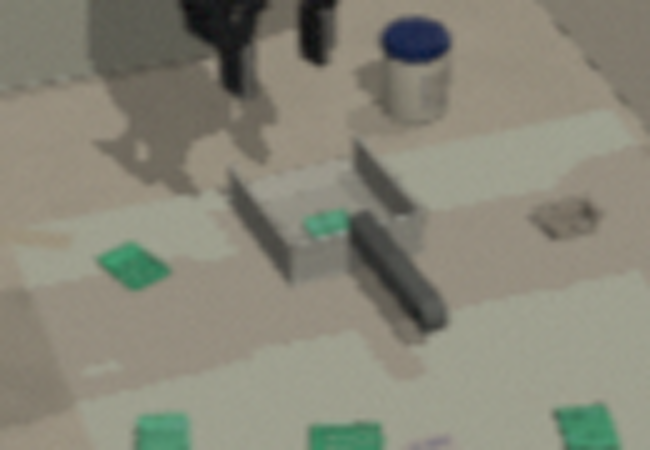

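The first cassette lies in the rear of the pan. The next one is D at (.618,.075).

```bash
cat >> look.py <<'E'
def pick(x,y,psi,sx,sy,sz,nx,ny,npsi):
    a=Rdn(psi); b=Rdn(4)
    plan([([x,y,.05],a,-.2),([x,y,.0035],a,-.2,5),([x,y,.0035],a,1,5),([x,y,.09],a,1.,4),([sx,sy,.10],b,1),([sx,sy,sz],b,1,5),([sx,sy,sz],b,.1,3),([sx,sy,.09],b,.1,4),([nx,ny,.12],Rdn(npsi),-.2)])
E
python3 - <<'E'
from look import *
pick(.618,.0745,22,.494,.0415,.011,.60,.20,-18)
E
```

```text
[0.0, 0.0, 0.0112, -0.197, 0.2334, 0.2666, -0.2] x 3
[0.0, 0.0, 0.0, 0.0, 0.0, 0.155, -0.2] x 5
[0.0, 0.0, 0.0, 0.0, 0.0, 0.0, 1] x 5
[0.0, 0.0, 0.0, 0.0, 0.0, -0.2883, 1.0] x 4
[0.0, 0.0, 0.1, 0.0528, -0.4245, -0.0333, 1] x 4
[0.0, 0.0, 0.0, 0.0, 0.0, 0.2966, 1] x 5
[0.0, 0.0, 0.0, 0.0, 0.0, 0.0, 0.1] x 3
[0.0, 0.0, 0.0, 0.0, 0.0, -0.2633, 0.1] x 4
[0.0, 0.0, 0.1222, 0.5025, 0.3893, -0.1, -0.2] x 5
```

Emit:
{"method": "carry_out", "body": {"rows": [[0,0,0.0112,-0.197,0.2334,0.2666,-0.2],[0,0,0.0112,-0.197,0.2334,0.2666,-0.2],[0,0,0.0112,-0.197,0.2334,0.2666,-0.2],[0,0,0.0112,-0.197,0.2334,0.2666,-0.2]]}}

```text
t: 11.6
tool_pos: [0.617, 0.0732, 0.0466]
tool_rot: [-1.757, -2.598, 0.005]
contact_force: [-0.1, 0.7, -0.6]
opening: 0.0509
grip_force: 0.0
```

Emit:
{"method": "carry_out", "body": {"rows": [[0,0,0,0,0,0.06,-0.2],[0,0,0,0,0,0.11,-0.2],[0,0,0,0,0,0.155,-0.2],[0,0,0,0,0,0.155,-0.2],[0,0,0,0,0,0.155,-0.2]]}}

```text
t: 12.1
tool_pos: [0.6177, 0.0742, 0.0038]
tool_rot: [-1.757, -2.604, 0.0]
contact_force: [0.7, 0.7, -0.3]
opening: 0.051
grip_force: 0.0
```

Emit:
{"method": "carry_out", "body": {"rows": [[0,0,0,0,0,0,1],[0,0,0,0,0,0,1],[0,0,0,0,0,0,1],[0,0,0,0,0,0,1],[0,0,0,0,0,0,1]]}}

```text
t: 12.6
tool_pos: [0.6195, 0.074, 0.0056]
tool_rot: [1.756, 2.602, 0.002]
contact_force: [-0.5, -0.6, 6.7]
opening: 0.0002
grip_force: 3.0
```

Emit:
{"method": "carry_out", "body": {"rows": [[0,0,0,0,0,-0.06,1],[0,0,0,0,0,-0.17,1],[0,0,0,0,0,-0.2883,1],[0,0,0,0,0,-0.2883,1]]}}

```text
t: 13.0
tool_pos: [0.6225, 0.0742, 0.0981]
tool_rot: [1.751, 2.596, 0.011]
contact_force: [1.4, -0.3, 0.2]
opening: 0.0001
grip_force: 0.0
```

Emit:
{"method": "carry_out", "body": {"rows": [[0,0,0.1,0.0528,-0.4245,-0.0333,1],[0,0,0.1,0.0528,-0.4245,-0.0333,1],[0,0,0.1,0.0528,-0.4245,-0.0333,1],[0,0,0.1,0.0528,-0.4245,-0.0333,1],[0,0,0.1,0.0528,-0.4245,-0.0333,1]]}}

```text
t: 13.5
tool_pos: [0.4941, 0.041, 0.1007]
tool_rot: [2.143, 2.296, 0.002]
contact_force: [0.4, -0.6, 0.0]
opening: 0.0002
grip_force: 0.0
```

Emit:
{"method": "carry_out", "body": {"rows": [[0,0,0,0,0,0.1,1],[0,0,0,0,0,0.2,1],[0,0,0,0,0,0.26,1],[0,0,0,0,0,0.2966,1],[0,0,0,0,0,0.2966,1]]}}

```text
t: 14.0
tool_pos: [0.4937, 0.0413, 0.0099]
tool_rot: [-2.141, -2.296, 0.003]
contact_force: [0.4, 0.2, 1.4]
opening: -0.0004
grip_force: 0.0
```

Emit:
{"method": "carry_out", "body": {"rows": [[0,0,0,0,0,0,0.1],[0,0,0,0,0,0,0.1],[0,0,0,0,0,0,0.1]]}}

```text
t: 14.3
tool_pos: [0.4953, 0.041, 0.0126]
tool_rot: [2.142, 2.296, 0.003]
contact_force: [0.5, -0.0, -0.4]
opening: 0.0381
grip_force: 0.0
```

Emit:
{"method": "carry_out", "body": {"rows": [[0,0,0,0,0,-0.05,0.1],[0,0,0,0,0,-0.15,0.1],[0,0,0,0,0,-0.2633,0.1],[0,0,0,0,0,-0.2633,0.1]]}}

```text
t: 14.7
tool_pos: [0.4985, 0.0408, 0.0968]
tool_rot: [2.137, 2.291, 0.012]
contact_force: [1.1, 0.5, 0.6]
opening: 0.0386
grip_force: 0.0
```

Emit:
{"method": "carry_out", "body": {"rows": [[0,0,0.1222,0.5025,0.3893,-0.1,-0.2],[0,0,0.1222,0.5025,0.3893,-0.1,-0.2],[0,0,0.1222,0.5025,0.3893,-0.1,-0.2],[0,0,0.1222,0.5025,0.3893,-0.1,-0.2],[0,0,0.1222,0.5025,0.3893,-0.1,-0.2]]}}

```text
t: 15.2
tool_pos: [0.6031, 0.2038, 0.1218]
tool_rot: [2.538, 1.851, 0.007]
contact_force: [-0.2, -0.6, 1.0]
opening: 0.0513
grip_force: 0.0
```

```bash
python3 - <<'E'
from look import *
look(); pick(.646,.2425,-18.5,.4905,.0865,.0175,.53,.24,74)
E
```

```text
15.2 [0.6031 0.2038 0.1218]
top
[[ 4.176e+02  3.089e+02  3.110e+01  3.900e+01 -8.200e+00  1.859e+02
   2.290e+02]
 [ 4.907e+02  8.460e+01  2.870e+01  3.600e+01  6.000e-01  2.475e+02
   2.096e+02]
 [ 4.894e+02  4.140e+02  2.910e+01  3.700e+01 -3.780e+01  1.574e+02
   2.090e+02]
 [ 6.171e+02  7.460e+01  2.840e+01  4.090e+01  2.400e+01  2.504e+02
   1.754e+02]]
side
[[550.8 280.2  33.1  41.9  70.8 258.6 258.3]
 [645.2 242.6  31.4  42.1 -19.2 222.3 257.6]
 [420.3 311.3  32.2  43.  -12.4 307.1 255.4]
 [620.1  74.8  33.5  47.4  20.8 216.  222.9]
 [491.5  70.3  23.6  30.4 -85.2 255.2 214.2]]
[0.0, 0.0, 0.0028, 0.1821, 0.1021, 0.2333, -0.2] x 3
[0.0, 0.0, 0.0, 0.0, 0.0, 0.155, -0.2] x 5
[0.0, 0.0, 0.0, 0.0, 0.0, 0.0, 1] x 5
[0.0, 0.0, 0.0, 0.0, 0.0, -0.2883, 1.0] x 4
[0.0, 0.0, -0.0625, -0.3288, -0.1633, -0.0167, 1] x 3
[0.0, 0.0, -0.0625, -0.2907, -0.2242, -0.0166, 1] x 3
[0.0, 0.0, 0.0, 0.0, 0.0, 0.275, 1] x 5
[0.0, 0.0, 0.0, 0.0, 0.0, 0.0, 0.1] x 3
[0.0, 0.0, 0.0, 0.0, 0.0, -0.2417, 0.1] x 4
[0.0, 0.0, -0.1945, 0.2506, 0.0835, -0.05, -0.2] x 5
[0.0, 0.0, -0.1944, 0.1574, 0.2122, -0.05, -0.2] x 5
```

The pick of D missed because the fingers closed above the cassette, so I need to grip about 4 mm lower. Nothing else changed, so I'll take F next.

```bash
sed -i 's/\.0035\]/-.001]/g' look.py; python3 - <<'E'
from look import *
json.dump({"p":[.60,.20,.12],"r":list(Rdn(-18).as_rotvec())},open("cmd.json","w"))
pick(.646,.2425,-18.5,.494,.0415,.007,.60,.09,22)
E
```

```text
[0.0, 0.0, 0.0028, 0.1821, 0.1021, 0.2333, -0.2] x 3
[0.0, 0.0, 0.0, 0.0, 0.0, 0.17, -0.2] x 5
[0.0, 0.0, 0.0, 0.0, 0.0, 0.0, 1] x 5
[0.0, 0.0, 0.0, 0.0, 0.0, -0.3033, 1.0] x 4
[0.0, 0.0, -0.0625, -0.3981, -0.1339, -0.0167, 1] x 4
[0.0, 0.0, -0.0625, -0.3643, -0.2091, -0.0166, 1] x 4
[0.0, 0.0, 0.0, 0.0, 0.0, 0.31, 1] x 5
[0.0, 0.0, 0.0, 0.0, 0.0, 0.0, 0.1] x 3
[0.0, 0.0, 0.0, 0.0, 0.0, -0.2767, 0.1] x 4
[0.0, 0.0, -0.1, 0.1367, 0.3638, -0.1, -0.2] x 3
```

Emit:
{"method": "carry_out", "body": {"rows": [[0,0,0.0028,0.1821,0.1021,0.2333,-0.2],[0,0,0.0028,0.1821,0.1021,0.2333,-0.2],[0,0,0.0028,0.1821,0.1021,0.2333,-0.2],[0,0,0.0028,0.1821,0.1021,0.2333,-0.2]]}}

```text
t: 15.7
tool_pos: [0.6445, 0.2407, 0.0482]
tool_rot: [-2.549, -1.834, 0.007]
contact_force: [-0.1, 0.3, 0.4]
opening: 0.0513
grip_force: 0.0
```

Emit:
{"method": "carry_out", "body": {"rows": [[0,0,0,0,0,0.06,-0.2],[0,0,0,0,0,0.12,-0.2],[0,0,0,0,0,0.15,-0.2],[0,0,0,0,0,0.17,-0.2],[0,0,0,0,0,0.17,-0.2]]}}

```text
t: 16.2
tool_pos: [0.6453, 0.2416, -0.0019]
tool_rot: [-2.55, -1.834, 0.003]
contact_force: [0.0, -0.1, -0.8]
opening: 0.0515
grip_force: 0.0
```

Emit:
{"method": "carry_out", "body": {"rows": [[0,0,0,0,0,0,1],[0,0,0,0,0,0,1],[0,0,0,0,0,0,1],[0,0,0,0,0,0,1],[0,0,0,0,0,0,1]]}}

```text
t: 16.7
tool_pos: [0.6469, 0.2423, 0.0002]
tool_rot: [2.549, 1.835, 0.002]
contact_force: [0.9, -0.4, 3.0]
opening: 0.0286
grip_force: 24.8
```

Emit:
{"method": "carry_out", "body": {"rows": [[0,0,0,0,0,-0.06,1],[0,0,0,0,0,-0.17,1],[0,0,0,0,0,-0.3033,1],[0,0,0,0,0,-0.3033,1]]}}

```text
t: 17.1
tool_pos: [0.6508, 0.2433, 0.0995]
tool_rot: [2.546, 1.832, 0.02]
contact_force: [0.9, 0.0, 1.4]
opening: 0.0286
grip_force: 24.7
```

Emit:
{"method": "carry_out", "body": {"rows": [[0,0,-0.0625,-0.3981,-0.1339,-0.0167,1],[0,0,-0.0625,-0.3981,-0.1339,-0.0167,1],[0,0,-0.0625,-0.3981,-0.1339,-0.0167,1],[0,0,-0.0625,-0.3981,-0.1339,-0.0167,1]]}}

```text
t: 17.5
tool_pos: [0.5682, 0.1394, 0.0952]
tool_rot: [-2.36, -2.073, 0.002]
contact_force: [0.9, 0.6, -0.6]
opening: 0.0288
grip_force: 24.7
```

Emit:
{"method": "carry_out", "body": {"rows": [[0,0,-0.0625,-0.3643,-0.2091,-0.0166,1],[0,0,-0.0625,-0.3643,-0.2091,-0.0166,1],[0,0,-0.0625,-0.3643,-0.2091,-0.0166,1],[0,0,-0.0625,-0.3643,-0.2091,-0.0166,1],[0,0,-0.0625,-0.3643,-0.2091,-0.0166,1]]}}

```text
t: 18.0
tool_pos: [0.4949, 0.0413, 0.101]
tool_rot: [2.143, 2.296, 0.002]
contact_force: [-0.1, -0.0, -0.4]
opening: 0.0284
grip_force: 24.7
```

Emit:
{"method": "carry_out", "body": {"rows": [[0,0,0,0,0,0.1,1],[0,0,0,0,0,0.2,1],[0,0,0,0,0,0.27,1],[0,0,0,0,0,0.31,1],[0,0,0,0,0,0.31,1]]}}

```text
t: 18.5
tool_pos: [0.4935, 0.0419, 0.0058]
tool_rot: [-2.14, -2.296, 0.003]
contact_force: [-0.1, -0.0, -0.2]
opening: 0.0287
grip_force: 24.7
```

Emit:
{"method": "carry_out", "body": {"rows": [[0,0,0,0,0,0,0.1],[0,0,0,0,0,0,0.1],[0,0,0,0,0,0,0.1]]}}

```text
t: 18.8
tool_pos: [0.4954, 0.0411, 0.0087]
tool_rot: [2.141, 2.296, 0.003]
contact_force: [0.2, -0.3, 0.0]
opening: 0.0382
grip_force: 0.0
```

Emit:
{"method": "carry_out", "body": {"rows": [[0,0,0,0,0,-0.05,0.1],[0,0,0,0,0,-0.15,0.1],[0,0,0,0,0,-0.2767,0.1],[0,0,0,0,0,-0.2767,0.1]]}}

```text
t: 19.2
tool_pos: [0.4988, 0.0408, 0.0973]
tool_rot: [2.136, 2.29, 0.013]
contact_force: [0.7, 1.0, 0.1]
opening: 0.0389
grip_force: 0.0
```

Emit:
{"method": "carry_out", "body": {"rows": [[0,0,-0.1,0.1367,0.3638,-0.1,-0.2],[0,0,-0.1,0.1367,0.3638,-0.1,-0.2],[0,0,-0.1,0.1367,0.3638,-0.1,-0.2],[0,0,-0.1,0.1367,0.3638,-0.1,-0.2]]}}

```text
t: 19.6
tool_pos: [0.6029, 0.0905, 0.1219]
tool_rot: [1.754, 2.603, 0.004]
contact_force: [-0.5, -0.3, 0.7]
opening: 0.0512
grip_force: 0.0
```

```bash
python3 - <<'E'
from look import *
look(); pick(.6185,.0745,22,.4905,.0865,.0125,.53,.24,74)
E
```

```text
19.6 [0.6029 0.0905 0.1219]
top
[[418.  309.4  30.3  38.3 -13.4 185.7 228.8]
 [489.2 414.1  29.6  37.  -37.8 157.5 209.1]
 [549.4 277.8  27.3  40.4  75.4 195.1 192.6]]
side
[[550.8 280.2  33.1  41.9  70.8 258.6 258.3]
 [420.3 311.4  32.3  42.6 -11.3 307.1 255.5]
 [619.8  74.6  32.6  47.3  21.6 216.  222.9]
 [492.8  46.9  31.5  70.5   3.7 252.5 210.5]]
[0.0, 0.0, 0.0, -0.071, 0.0378, 0.2333, -0.2] x 2
[0.0, 0.0, 0.0, 0.0, 0.0, 0.17, -0.2] x 5
[0.0, 0.0, 0.0, 0.0, 0.0, 0.0, 1] x 5
[0.0, 0.0, 0.0, 0.0, 0.0, -0.3033, 1.0] x 4
[0.0, 0.0, 0.1, 0.1969, -0.3806, -0.0333, 1] x 4
[0.0, 0.0, 0.0, 0.0, 0.0, 0.2916, 1] x 5
[0.0, 0.0, 0.0, 0.0, 0.0, 0.0, 0.1] x 3
[0.0, 0.0, 0.0, 0.0, 0.0, -0.2583, 0.1] x 4
[0.0, 0.0, -0.1945, 0.2506, 0.0835, -0.05, -0.2] x 5
[0.0, 0.0, -0.1944, 0.1574, 0.2122, -0.05, -0.2] x 5
```

Emit:
{"method": "carry_out", "body": {"rows": [[0,0,0,-0.071,0.0378,0.2333,-0.2],[0,0,0,-0.071,0.0378,0.2333,-0.2],[0,0,0,-0.071,0.0378,0.2333,-0.2]]}}

```text
t: 20.0
tool_pos: [0.6139, 0.0729, 0.0449]
tool_rot: [-1.755, -2.596, 0.009]
contact_force: [0.1, -0.1, -0.3]
opening: 0.0514
grip_force: 0.0
```

Emit:
{"method": "carry_out", "body": {"rows": [[0,0,0,0,0,0.06,-0.2],[0,0,0,0,0,0.12,-0.2],[0,0,0,0,0,0.15,-0.2],[0,0,0,0,0,0.17,-0.2],[0,0,0,0,0,0.17,-0.2]]}}

```text
t: 20.5
tool_pos: [0.6179, 0.0742, -0.0014]
tool_rot: [-1.756, -2.603, 0.001]
contact_force: [0.5, 0.1, 0.3]
opening: 0.0512
grip_force: 0.0
```

Emit:
{"method": "carry_out", "body": {"rows": [[0,0,0,0,0,0,1],[0,0,0,0,0,0,1],[0,0,0,0,0,0,1],[0,0,0,0,0,0,1],[0,0,0,0,0,0,1]]}}

```text
t: 21.0
tool_pos: [0.6195, 0.0741, 0.0004]
tool_rot: [1.756, 2.603, 0.002]
contact_force: [0.0, 0.3, 4.3]
opening: 0.0272
grip_force: 26.0
```

Emit:
{"method": "carry_out", "body": {"rows": [[0,0,0,0,0,-0.06,1],[0,0,0,0,0,-0.17,1],[0,0,0,0,0,-0.3033,1],[0,0,0,0,0,-0.3033,1]]}}

```text
t: 21.4
tool_pos: [0.6232, 0.0741, 0.0985]
tool_rot: [1.751, 2.596, 0.011]
contact_force: [0.7, 0.2, 1.7]
opening: 0.0273
grip_force: 25.6
```

Emit:
{"method": "carry_out", "body": {"rows": [[0,0,0.1,0.1969,-0.3806,-0.0333,1],[0,0,0.1,0.1969,-0.3806,-0.0333,1],[0,0,0.1,0.1969,-0.3806,-0.0333,1],[0,0,0.1,0.1969,-0.3806,-0.0333,1],[0,0,0.1,0.1969,-0.3806,-0.0333,1]]}}

```text
t: 21.9
tool_pos: [0.4906, 0.0862, 0.1008]
tool_rot: [2.142, 2.297, 0.001]
contact_force: [0.8, 0.5, 0.3]
opening: 0.0275
grip_force: 25.6
```

Emit:
{"method": "carry_out", "body": {"rows": [[0,0,0,0,0,0.1,1],[0,0,0,0,0,0.2,1],[0,0,0,0,0,0.26,1],[0,0,0,0,0,0.2916,1],[0,0,0,0,0,0.2916,1]]}}

```text
t: 22.4
tool_pos: [0.4905, 0.0859, 0.0116]
tool_rot: [-2.142, -2.296, 0.003]
contact_force: [-0.7, -0.8, 0.3]
opening: 0.0275
grip_force: 25.6
```

Emit:
{"method": "carry_out", "body": {"rows": [[0,0,0,0,0,0,0.1],[0,0,0,0,0,0,0.1],[0,0,0,0,0,0,0.1]]}}

```text
t: 22.7
tool_pos: [0.4918, 0.0861, 0.0141]
tool_rot: [2.142, 2.296, 0.003]
contact_force: [0.3, 0.4, 0.0]
opening: 0.0387
grip_force: 0.0
```

Emit:
{"method": "carry_out", "body": {"rows": [[0,0,0,0,0,-0.05,0.1],[0,0,0,0,0,-0.15,0.1],[0,0,0,0,0,-0.2583,0.1],[0,0,0,0,0,-0.2583,0.1]]}}

```text
t: 23.1
tool_pos: [0.4948, 0.0863, 0.0965]
tool_rot: [2.137, 2.291, 0.012]
contact_force: [1.5, -0.0, 0.3]
opening: 0.0389
grip_force: 0.0
```

Emit:
{"method": "carry_out", "body": {"rows": [[0,0,-0.1945,0.2506,0.0835,-0.05,-0.2],[0,0,-0.1945,0.2506,0.0835,-0.05,-0.2],[0,0,-0.1945,0.2506,0.0835,-0.05,-0.2],[0,0,-0.1945,0.2506,0.0835,-0.05,-0.2],[0,0,-0.1945,0.2506,0.0835,-0.05,-0.2]]}}

```text
t: 23.6
tool_pos: [0.5102, 0.1631, 0.1051]
tool_rot: [-1.351, -2.836, 0.0]
contact_force: [-0.3, 0.2, -0.6]
opening: 0.0515
grip_force: 0.0
```

Emit:
{"method": "carry_out", "body": {"rows": [[0,0,-0.1944,0.1574,0.2122,-0.05,-0.2],[0,0,-0.1944,0.1574,0.2122,-0.05,-0.2],[0,0,-0.1944,0.1574,0.2122,-0.05,-0.2],[0,0,-0.1944,0.1574,0.2122,-0.05,-0.2],[0,0,-0.1944,0.1574,0.2122,-0.05,-0.2]]}}

```text
t: 24.1
tool_pos: [0.5301, 0.2397, 0.12]
tool_rot: [-0.441, -3.11, 0.0]
contact_force: [-0.8, 0.4, -0.3]
opening: 0.0511
grip_force: 0.0
```

```bash
python3 - <<'E'
from look import *
look(); pick(.550,.279,74,.494,.0415,.0135,.45,.28,-12)
E
```

```text
24.1 [0.5301 0.2397 0.12  ]
top
[[415.2 322.2  10.3  21.3 -88.6 181.8 229.5]
 [492.   64.4  30.4  84.7   4.  253.2 209.2]
 [489.7 414.5  29.8  37.8 -36.  157.3 208.8]]
side
[[550.8 280.2  33.1  41.9  70.8 258.6 258.3]
 [420.3 311.5  32.2  42.6 -12.4 307.1 255.5]
 [491.9  46.9  34.3  70.3   5.9 252.1 210.2]]
[0.0, 0.0, 0.0, -0.0282, 0.1433, 0.2333, -0.2] x 2
[0.0, 0.0, 0.0, 0.0, 0.0, 0.17, -0.2] x 5
[0.0, 0.0, 0.0, 0.0, 0.0, 0.0, 1] x 5
[0.0, 0.0, 0.0, 0.0, 0.0, -0.3033, 1.0] x 4
[0.0, 0.0, 0.1944, -0.0194, -0.4062, -0.0167, 1] x 5
[0.0, 0.0, 0.1945, -0.2489, -0.3217, -0.0166, 1] x 5
[0.0, 0.0, 0.0, 0.0, 0.0, 0.2883, 1] x 5
[0.0, 0.0, 0.0, 0.0, 0.0, 0.0, 0.1] x 3
[0.0, 0.0, 0.0, 0.0, 0.0, -0.255, 0.1] x 4
[0.0, 0.0, 0.0444, 0.4017, -0.0454, -0.05, -0.2] x 3
[0.0, 0.0, 0.0445, 0.3914, -0.1009, -0.05, -0.2] x 3
```

Emit:
{"method": "carry_out", "body": {"rows": [[0,0,0,-0.0282,0.1433,0.2333,-0.2],[0,0,0,-0.0282,0.1433,0.2333,-0.2],[0,0,0,-0.0282,0.1433,0.2333,-0.2]]}}

```text
t: 24.5
tool_pos: [0.5471, 0.2781, 0.0451]
tool_rot: [-0.44, -3.102, 0.006]
contact_force: [-0.4, -0.1, -0.6]
opening: 0.0515
grip_force: 0.0
```

Emit:
{"method": "carry_out", "body": {"rows": [[0,0,0,0,0,0.06,-0.2],[0,0,0,0,0,0.12,-0.2],[0,0,0,0,0,0.15,-0.2],[0,0,0,0,0,0.17,-0.2],[0,0,0,0,0,0.17,-0.2]]}}

```text
t: 25.0
tool_pos: [0.5501, 0.2782, -0.0006]
tool_rot: [-0.439, -3.11, 0.0]
contact_force: [-0.5, -0.4, 0.6]
opening: 0.0513
grip_force: 0.0
```

Emit:
{"method": "carry_out", "body": {"rows": [[0,0,0,0,0,0,1],[0,0,0,0,0,0,1],[0,0,0,0,0,0,1],[0,0,0,0,0,0,1],[0,0,0,0,0,0,1]]}}

```text
t: 25.5
tool_pos: [0.5512, 0.2789, 0.0007]
tool_rot: [0.437, 3.109, 0.001]
contact_force: [-0.4, -0.5, 4.6]
opening: 0.0273
grip_force: 25.2
```

Emit:
{"method": "carry_out", "body": {"rows": [[0,0,0,0,0,-0.06,1],[0,0,0,0,0,-0.17,1],[0,0,0,0,0,-0.3033,1],[0,0,0,0,0,-0.3033,1]]}}

```text
t: 25.9
tool_pos: [0.5542, 0.2802, 0.0971]
tool_rot: [0.436, 3.101, 0.009]
contact_force: [0.3, 0.5, 0.4]
opening: 0.0275
grip_force: 24.7
```

Emit:
{"method": "carry_out", "body": {"rows": [[0,0,0.1944,-0.0194,-0.4062,-0.0167,1],[0,0,0.1944,-0.0194,-0.4062,-0.0167,1],[0,0,0.1944,-0.0194,-0.4062,-0.0167,1],[0,0,0.1944,-0.0194,-0.4062,-0.0167,1],[0,0,0.1944,-0.0194,-0.4062,-0.0167,1]]}}

```text
t: 26.4
tool_pos: [0.5216, 0.1591, 0.0946]
tool_rot: [-1.355, -2.834, 0.001]
contact_force: [-0.0, 0.2, -0.3]
opening: 0.0273
grip_force: 24.8
```

Emit:
{"method": "carry_out", "body": {"rows": [[0,0,0.1945,-0.2489,-0.3217,-0.0166,1],[0,0,0.1945,-0.2489,-0.3217,-0.0166,1],[0,0,0.1945,-0.2489,-0.3217,-0.0166,1],[0,0,0.1945,-0.2489,-0.3217,-0.0166,1],[0,0,0.1945,-0.2489,-0.3217,-0.0166,1]]}}

```text
t: 26.9
tool_pos: [0.494, 0.0409, 0.1]
tool_rot: [-2.141, -2.299, 0.0]
contact_force: [-0.3, -0.1, 0.4]
opening: 0.0275
grip_force: 24.8
```

Emit:
{"method": "carry_out", "body": {"rows": [[0,0,0,0,0,0.1,1],[0,0,0,0,0,0.2,1],[0,0,0,0,0,0.25,1],[0,0,0,0,0,0.2883,1],[0,0,0,0,0,0.2883,1]]}}

```text
t: 27.4
tool_pos: [0.4928, 0.0418, 0.0119]
tool_rot: [-2.137, -2.299, 0.004]
contact_force: [-0.5, 0.4, 0.8]
opening: 0.0276
grip_force: 24.8
```

Emit:
{"method": "carry_out", "body": {"rows": [[0,0,0,0,0,0,0.1],[0,0,0,0,0,0,0.1],[0,0,0,0,0,0,0.1]]}}

```text
t: 27.7
tool_pos: [0.4952, 0.0411, 0.0151]
tool_rot: [2.141, 2.297, 0.002]
contact_force: [-0.0, 0.4, 0.1]
opening: 0.0387
grip_force: 0.0
```

Emit:
{"method": "carry_out", "body": {"rows": [[0,0,0,0,0,-0.05,0.1],[0,0,0,0,0,-0.15,0.1],[0,0,0,0,0,-0.255,0.1],[0,0,0,0,0,-0.255,0.1]]}}

```text
t: 28.1
tool_pos: [0.4983, 0.0408, 0.0964]
tool_rot: [2.137, 2.291, 0.011]
contact_force: [0.3, 1.3, -0.1]
opening: 0.0389
grip_force: 0.0
```

Emit:
{"method": "carry_out", "body": {"rows": [[0,0,0.0444,0.4017,-0.0454,-0.05,-0.2],[0,0,0.0444,0.4017,-0.0454,-0.05,-0.2],[0,0,0.0444,0.4017,-0.0454,-0.05,-0.2]]}}

```text
t: 28.4
tool_pos: [0.4717, 0.1627, 0.1059]
tool_rot: [-2.296, -2.144, -0.002]
contact_force: [0.9, -0.2, 0.1]
opening: 0.0512
grip_force: 0.0
```

Emit:
{"method": "carry_out", "body": {"rows": [[0,0,0.0445,0.3914,-0.1009,-0.05,-0.2],[0,0,0.0445,0.3914,-0.1009,-0.05,-0.2],[0,0,0.0445,0.3914,-0.1009,-0.05,-0.2],[0,0,0.0445,0.3914,-0.1009,-0.05,-0.2]]}}

```text
t: 28.8
tool_pos: [0.4497, 0.2825, 0.121]
tool_rot: [-2.437, -1.982, -0.003]
contact_force: [-0.7, -0.2, -0.2]
opening: 0.0514
grip_force: 0.0
```

```bash
python3 - <<'E'
from look import *
look(); pick(.419,.3105,-12.5,.4905,.0865,.019,.46,.36,-37)
E
```

```text
28.8 [0.4497 0.2825 0.121 ]
top
[[409.9 298.5  13.9  17.6 -88.7 189.  231.2]
 [492.2  64.2  30.6  85.1   4.4 253.4 209.1]
 [497.2 423.8  10.8  28.7  46.3 154.5 206.5]]
side
[[420.3 311.4  32.3  42.6 -11.3 307.1 255.5]
 [491.1  43.4  35.4  79.8   2.6 252.6 209.8]]
[0.0, 0.0, 0.0027, 0.0779, -0.1222, 0.2333, -0.2] x 2
[0.0, 0.0, 0.0, 0.0, 0.0, 0.17, -0.2] x 5
[0.0, 0.0, 0.0, 0.0, 0.0, 0.0, 1] x 5
[0.0, 0.0, 0.0, 0.0, 0.0, -0.3033, 1.0] x 4
[0.0, 0.0, -0.0458, -0.3387, 0.1971, -0.0167, 1] x 3
[0.0, 0.0, -0.0458, -0.3635, 0.1465, -0.0166, 1] x 3
[0.0, 0.0, 0.0, 0.0, 0.0, 0.27, 1] x 5
[0.0, 0.0, 0.0, 0.0, 0.0, 0.0, 0.1] x 3
[0.0, 0.0, 0.0, 0.0, 0.0, -0.2367, 0.1] x 4
[0.0, 0.0, 0.1139, 0.4583, -0.0189, -0.05, -0.2] x 4
[0.0, 0.0, 0.1139, 0.4226, -0.1783, -0.05, -0.2] x 4
```

Emit:
{"method": "carry_out", "body": {"rows": [[0,0,0.0027,0.0779,-0.1222,0.2333,-0.2],[0,0,0.0027,0.0779,-0.1222,0.2333,-0.2],[0,0,0.0027,0.0779,-0.1222,0.2333,-0.2]]}}

```text
t: 29.2
tool_pos: [0.4148, 0.3076, 0.0451]
tool_rot: [-2.448, -1.965, 0.017]
contact_force: [-0.1, -1.1, -1.1]
opening: 0.0511
grip_force: 0.0
```

Emit:
{"method": "carry_out", "body": {"rows": [[0,0,0,0,0,0.06,-0.2],[0,0,0,0,0,0.12,-0.2],[0,0,0,0,0,0.15,-0.2],[0,0,0,0,0,0.17,-0.2],[0,0,0,0,0,0.17,-0.2]]}}

```text
t: 29.7
tool_pos: [0.4196, 0.3095, -0.0007]
tool_rot: [2.451, 1.965, -0.001]
contact_force: [-0.2, -0.4, -0.5]
opening: 0.0512
grip_force: 0.0
```

Emit:
{"method": "carry_out", "body": {"rows": [[0,0,0,0,0,0,1],[0,0,0,0,0,0,1],[0,0,0,0,0,0,1],[0,0,0,0,0,0,1],[0,0,0,0,0,0,1]]}}

```text
t: 30.2
tool_pos: [0.4202, 0.3105, 0.0005]
tool_rot: [2.449, 1.966, 0.003]
contact_force: [-0.6, -1.4, 6.2]
opening: 0.0278
grip_force: 25.3
```

Emit:
{"method": "carry_out", "body": {"rows": [[0,0,0,0,0,-0.06,1],[0,0,0,0,0,-0.17,1],[0,0,0,0,0,-0.3033,1],[0,0,0,0,0,-0.3033,1]]}}

```text
t: 30.6
tool_pos: [0.4227, 0.3123, 0.0964]
tool_rot: [2.449, 1.965, 0.017]
contact_force: [0.8, -0.2, -0.3]
opening: 0.0279
grip_force: 24.5
```

Emit:
{"method": "carry_out", "body": {"rows": [[0,0,-0.0458,-0.3387,0.1971,-0.0167,1],[0,0,-0.0458,-0.3387,0.1971,-0.0167,1],[0,0,-0.0458,-0.3387,0.1971,-0.0167,1],[0,0,-0.0458,-0.3387,0.1971,-0.0167,1]]}}

```text
t: 31.0
tool_pos: [0.4552, 0.196, 0.0947]
tool_rot: [-2.307, -2.133, 0.001]
contact_force: [0.4, 0.4, -0.5]
opening: 0.028
grip_force: 24.5
```

Emit:
{"method": "carry_out", "body": {"rows": [[0,0,-0.0458,-0.3635,0.1465,-0.0166,1],[0,0,-0.0458,-0.3635,0.1465,-0.0166,1],[0,0,-0.0458,-0.3635,0.1465,-0.0166,1],[0,0,-0.0458,-0.3635,0.1465,-0.0166,1],[0,0,-0.0458,-0.3635,0.1465,-0.0166,1]]}}

```text
t: 31.5
tool_pos: [0.4901, 0.0868, 0.0996]
tool_rot: [-2.142, -2.296, 0.0]
contact_force: [0.2, 1.7, -0.1]
opening: 0.0284
grip_force: 24.5
```

Emit:
{"method": "carry_out", "body": {"rows": [[0,0,0,0,0,0.1,1],[0,0,0,0,0,0.18,1],[0,0,0,0,0,0.23,1],[0,0,0,0,0,0.27,1],[0,0,0,0,0,0.27,1]]}}

```text
t: 32.0
tool_pos: [0.4886, 0.0873, 0.0172]
tool_rot: [-2.139, -2.297, 0.004]
contact_force: [-0.9, 0.8, 0.8]
opening: 0.0281
grip_force: 24.5
```

Emit:
{"method": "carry_out", "body": {"rows": [[0,0,0,0,0,0,0.1],[0,0,0,0,0,0,0.1],[0,0,0,0,0,0,0.1]]}}

```text
t: 32.3
tool_pos: [0.4916, 0.0863, 0.0205]
tool_rot: [2.142, 2.296, 0.003]
contact_force: [1.0, -0.3, -0.1]
opening: 0.0384
grip_force: 0.0
```

Emit:
{"method": "carry_out", "body": {"rows": [[0,0,0,0,0,-0.05,0.1],[0,0,0,0,0,-0.15,0.1],[0,0,0,0,0,-0.2367,0.1],[0,0,0,0,0,-0.2367,0.1]]}}

```text
t: 32.7
tool_pos: [0.4943, 0.0861, 0.0956]
tool_rot: [2.138, 2.292, 0.011]
contact_force: [0.8, -0.1, 0.1]
opening: 0.0383
grip_force: 0.0
```

Emit:
{"method": "carry_out", "body": {"rows": [[0,0,0.1139,0.4583,-0.0189,-0.05,-0.2],[0,0,0.1139,0.4583,-0.0189,-0.05,-0.2],[0,0,0.1139,0.4583,-0.0189,-0.05,-0.2],[0,0,0.1139,0.4583,-0.0189,-0.05,-0.2]]}}

```text
t: 33.1
tool_pos: [0.4748, 0.2274, 0.106]
tool_rot: [-2.513, -1.884, -0.004]
contact_force: [-0.1, 0.4, -0.4]
opening: 0.0511
grip_force: 0.0
```

```bash
python3 - <<'E'
from look import *
p,R=cur(); print(p)
json.dump({"p":[.4753,.2233,.105],"r":list(Rdn(-16.5).as_rotvec())},open("cmd.json","w"))
look(); pick(.490,.4155,-37,.494,.0415,.020,.50,.17,4)
E
```

```text
[0.45999321 0.36000349 0.12      ]
33.1 [0.4748 0.2274 0.106 ]
top
[[492.2  64.4  30.6  85.3   4.4 253.2 209.2]
 [489.2 414.1  29.6  37.  -37.8 157.4 209. ]]
side
[[489.   43.1  40.9  79.9   5.9 253.1 209.7]]
[0.0, 0.0, 0.1139, 0.6282, -0.135, 0.1833, -0.2] x 5
[0.0, 0.0, 0.0, 0.0, 0.0, 0.17, -0.2] x 5
[0.0, 0.0, 0.0, 0.0, 0.0, 0.0, 1] x 5
[0.0, 0.0, 0.0, 0.0, 0.0, -0.3033, 1.0] x 4
[0.0, 0.0, -0.1139, -0.4938, 0.3805, -0.0167, 1] x 5
[0.0, 0.0, -0.1139, -0.5958, 0.1834, -0.0166, 1] x 5
[0.0, 0.0, 0.0, 0.0, 0.0, 0.2666, 1] x 5
[0.0, 0.0, 0.0, 0.0, 0.0, 0.0, 0.1] x 3
[0.0, 0.0, 0.0, 0.0, 0.0, -0.2333, 0.1] x 4
[0.0, 0.0, 0.0, 0.4259, 0.0499, -0.1, -0.2] x 4
```

Emit:
{"method": "carry_out", "body": {"rows": [[0,0,0.1139,0.6282,-0.135,0.1833,-0.2],[0,0,0.1139,0.6282,-0.135,0.1833,-0.2],[0,0,0.1139,0.6282,-0.135,0.1833,-0.2],[0,0,0.1139,0.6282,-0.135,0.1833,-0.2],[0,0,0.1139,0.6282,-0.135,0.1833,-0.2]]}}

```text
t: 33.7
tool_pos: [0.4893, 0.4167, 0.0469]
tool_rot: [-2.81, -1.404, 0.006]
contact_force: [-1.2, -1.1, -0.3]
opening: 0.051
grip_force: 0.0
```

Emit:
{"method": "carry_out", "body": {"rows": [[0,0,0,0,0,0.06,-0.2],[0,0,0,0,0,0.12,-0.2],[0,0,0,0,0,0.15,-0.2],[0,0,0,0,0,0.17,-0.2],[0,0,0,0,0,0.17,-0.2]]}}

```text
t: 34.2
tool_pos: [0.4899, 0.4137, -0.0018]
tool_rot: [2.812, 1.399, -0.003]
contact_force: [0.4, -0.3, -0.2]
opening: 0.0514
grip_force: 0.0
```

Emit:
{"method": "carry_out", "body": {"rows": [[0,0,0,0,0,0,1],[0,0,0,0,0,0,1],[0,0,0,0,0,0,1],[0,0,0,0,0,0,1],[0,0,0,0,0,0,1]]}}

```text
t: 34.7
tool_pos: [0.4909, 0.4154, 0.0004]
tool_rot: [2.812, 1.401, 0.003]
contact_force: [-0.6, -0.2, 3.7]
opening: 0.0285
grip_force: 25.0
```

Emit:
{"method": "carry_out", "body": {"rows": [[0,0,0,0,0,-0.06,1],[0,0,0,0,0,-0.17,1],[0,0,0,0,0,-0.3033,1],[0,0,0,0,0,-0.3033,1]]}}

```text
t: 35.1
tool_pos: [0.494, 0.4178, 0.0988]
tool_rot: [-2.81, -1.401, -0.02]
contact_force: [1.1, 0.7, 0.4]
opening: 0.0286
grip_force: 24.4
```

Emit:
{"method": "carry_out", "body": {"rows": [[0,0,-0.1139,-0.4938,0.3805,-0.0167,1],[0,0,-0.1139,-0.4938,0.3805,-0.0167,1],[0,0,-0.1139,-0.4938,0.3805,-0.0167,1],[0,0,-0.1139,-0.4938,0.3805,-0.0167,1],[0,0,-0.1139,-0.4938,0.3805,-0.0167,1]]}}

```text
t: 35.6
tool_pos: [0.4919, 0.2245, 0.0955]
tool_rot: [2.521, 1.873, -0.001]
contact_force: [0.1, 0.4, -1.1]
opening: 0.0284
grip_force: 24.4
```

Emit:
{"method": "carry_out", "body": {"rows": [[0,0,-0.1139,-0.5958,0.1834,-0.0166,1],[0,0,-0.1139,-0.5958,0.1834,-0.0166,1],[0,0,-0.1139,-0.5958,0.1834,-0.0166,1],[0,0,-0.1139,-0.5958,0.1834,-0.0166,1],[0,0,-0.1139,-0.5958,0.1834,-0.0166,1]]}}

```text
t: 36.1
tool_pos: [0.4945, 0.0372, 0.101]
tool_rot: [2.148, 2.29, -0.0]
contact_force: [0.1, 0.9, -0.4]
opening: 0.0282
grip_force: 24.5
```

Emit:
{"method": "carry_out", "body": {"rows": [[0,0,0,0,0,0.1,1],[0,0,0,0,0,0.18,1],[0,0,0,0,0,0.23,1],[0,0,0,0,0,0.2666,1],[0,0,0,0,0,0.2666,1]]}}

```text
t: 36.6
tool_pos: [0.4928, 0.0419, 0.0188]
tool_rot: [-2.14, -2.296, 0.003]
contact_force: [-0.1, 0.7, 0.5]
opening: 0.0282
grip_force: 24.5
```

Emit:
{"method": "carry_out", "body": {"rows": [[0,0,0,0,0,0,0.1],[0,0,0,0,0,0,0.1],[0,0,0,0,0,0,0.1]]}}

```text
t: 36.9
tool_pos: [0.495, 0.0411, 0.0215]
tool_rot: [2.142, 2.296, 0.002]
contact_force: [-0.9, -0.1, 0.7]
opening: 0.0385
grip_force: 0.0
```

Emit:
{"method": "carry_out", "body": {"rows": [[0,0,0,0,0,-0.05,0.1],[0,0,0,0,0,-0.15,0.1],[0,0,0,0,0,-0.2333,0.1],[0,0,0,0,0,-0.2333,0.1]]}}

```text
t: 37.3
tool_pos: [0.4976, 0.0408, 0.0954]
tool_rot: [2.138, 2.292, 0.01]
contact_force: [1.2, -0.1, 0.3]
opening: 0.0387
grip_force: 0.0
```

Emit:
{"method": "carry_out", "body": {"rows": [[0,0,0,0.4259,0.0499,-0.1,-0.2],[0,0,0,0.4259,0.0499,-0.1,-0.2],[0,0,0,0.4259,0.0499,-0.1,-0.2],[0,0,0,0.4259,0.0499,-0.1,-0.2]]}}

```text
t: 37.7
tool_pos: [0.5007, 0.1727, 0.1215]
tool_rot: [2.137, 2.301, 0.004]
contact_force: [0.7, -1.0, -0.2]
opening: 0.0513
grip_force: 0.0
```

```bash
python3 - <<'E'
from look import *
s=look(); d=get_image("top")
a=cv2.resize(s["img"][180:240,200:300],None,fx=8,fy=8,interpolation=cv2.INTER_CUBIC)[:,:700]
cv2.imwrite("pics/l2.png",a)
E
```

```text
37.7 [0.5007 0.1727 0.1215]
top
[[492.1  64.4  30.5  85.2   4.2 253.2 209.2]]
side
[[489.   40.3  41.5  82.8   5.6 253.  209.3]]
```

View pics/l2.png

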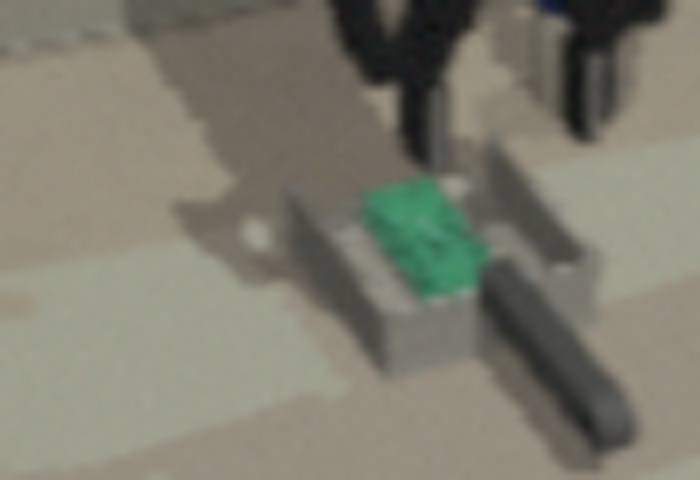

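The scoop holds two neat stacks of three, and no green is left on the bench. Next I'll grip the handle.

```bash
cat > sc.py <<'E'
from look import *
C=np.array([.5665,-.259]); T=(-.085,.015)
def tcp(th,s,c):
    t=np.radians(th); f=np.array([np.cos(t),-np.sin(t)]); n=np.array([np.sin(t),np.cos(t)])
    b=np.array([-.1,.1])+(T[0]-s)*f+(T[1]+c)*n
    return [C[0],C[1]-b[0],b[1]]
def wp(th,s,c,rows=1): return (tcp(th,s,c),Rdn(.5,th),1,rows)
E
python3 - <<'E'
from sc import *
plan([([.486,.144,.075],Rdn(4.2),0.,3),([.486,.144,.015],Rdn(4.2),0.,5),([.486,.144,.015],Rdn(4.2),1.,5),([.486,.144,.045],Rdn(4.2),1.,5),([.486,.144,.12],Rdn(4.2,-10),1.,10)])
E
```

```text
[0.0, 0.0, -0.0011, -0.0832, -0.0526, 0.15, 0.0] x 3
[0.0, 0.0, 0.0, 0.0, 0.0, 0.2, 0.0] x 5
[0.0, 0.0, 0.0, 0.0, 0.0, 0.0, 1.0] x 5
[0.0, 0.0, 0.0, 0.0, 0.0, -0.1, 1.0] x 5
[0.0, -0.0278, 0.0, 0.0, 0.0, -0.125, 1.0] x 5
[0.0, -0.0278, 0.0, -0.0109, 0.0, -0.1245, 1.0] x 5
```

Emit:
{"method": "carry_out", "body": {"rows": [[0,0,-0.0011,-0.0832,-0.0526,0.15,0],[0,0,-0.0011,-0.0832,-0.0526,0.15,0],[0,0,-0.0011,-0.0832,-0.0526,0.15,0],[0,0,-0.0011,-0.0832,-0.0526,0.15,0]], "force": 100}}

```text
t: 38.25
tool_pos: [0.4872, 0.1433, 0.0765]
tool_rot: [2.14, 2.299, 0.003]
contact_force: [0.8, -0.1, 1.2]
opening: 0.0426
grip_force: 0.0
```

Emit:
{"method": "carry_out", "body": {"rows": [[0,0,0,0,0,0.06,0],[0,0,0,0,0,0.12,0],[0,0,0,0,0,0.17,0],[0,0,0,0,0,0.2,0],[0,0,0,0,0,0.2,0]]}}

```text
t: 38.75
tool_pos: [0.4856, 0.1436, 0.0144]
tool_rot: [-2.138, -2.3, 0.002]
contact_force: [-0.1, -0.1, -0.6]
opening: 0.0429
grip_force: 0.0
```

Emit:
{"method": "carry_out", "body": {"rows": [[0,0,0,0,0,0,1],[0,0,0,0,0,0,1],[0,0,0,0,0,0,1],[0,0,0,0,0,0,1],[0,0,0,0,0,0,1]]}}

```text
t: 39.25
tool_pos: [0.4872, 0.1438, 0.0165]
tool_rot: [2.138, 2.3, 0.003]
contact_force: [0.5, 0.6, 6.5]
opening: 0.0146
grip_force: 98.0
```

Emit:
{"method": "carry_out", "body": {"rows": [[0,0,0,0,0,-0.02,1],[0,0,0,0,0,-0.04,1],[0,0,0,0,0,-0.07,1],[0,0,0,0,0,-0.1,1],[0,0,0,0,0,-0.1,1]]}}

```text
t: 39.75
tool_pos: [0.4874, 0.1437, 0.0471]
tool_rot: [2.138, 2.299, 0.004]
contact_force: [0.9, 0.4, -2.3]
opening: 0.0142
grip_force: 97.5
```

```bash
python3 - <<'E'
from look import *
s=look(); cv2.imwrite("pics/l3.png",cv2.resize(s["img"][150:260,190:330],None,fx=5,fy=5,interpolation=cv2.INTER_CUBIC)); o=get_obs(); print(o["contact_force"],o["wrist_torque"],o["opening"],o["grip_force"],o["q"])
E
```

```text
39.75 [0.4874 0.1437 0.0471]
top
[[494.8  49.8  28.7  61.6   0.6 257.  208.7]]
side
[[487.6   4.2  19.7  72.4  12.4 250.8 203.8]
 [465.2 -25.6  19.7  34.6 -18.6 253.9 197.4]]
[-0.19020459 -0.73849742 -2.85639232] [0.1412851  0.04601967 0.01488944] 0.014212296931151207 97.50627636909485 [ 1.40178636e-01 -3.43403030e-02  2.03054354e+00  5.41222167e-05
  1.14447810e+00  6.72939978e-02]
```

View pics/l3.png

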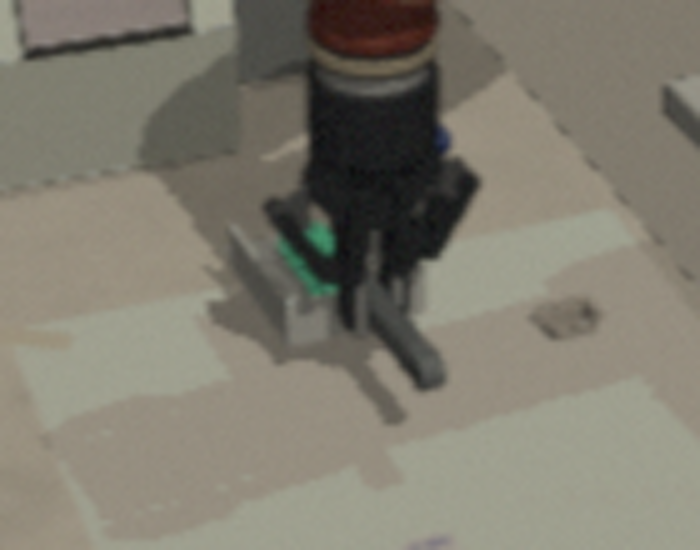

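Lifted level, with the stack intact. I'll carry it slowly, nose slightly up, using progressive rows.

```bash
cat >> sc.py <<'E'
def splan(wps,step=.018,ang=3.):
    p,R=cur()
    for P,Q,g,nr in wps:
        P=np.array(P,float); n=int(np.ceil(max(np.linalg.norm(P-p)/step,(R.inv()*Q).magnitude()*180/np.pi/ang,nr)))
        k=-(-n//5); p0,R0=p,R; rel=(R0.inv()*Q).as_rotvec()
        for i in range(1,k+1):
            Pi=p0+(P-p0)*i/k; Qi=R0*Ro.from_rotvec(rel*i/k)
            row=np.r_[(R.inv()*Qi).as_rotvec()/np.pi,R.inv().apply(Pi-p)/.3].round(3)
            p=p+R.apply(row[3:]*.3); R=R*Ro.from_rotvec(row[:3]*np.pi)
            print([[*(float(x)+0. for x in (row*j/5).round(4)),g] for j in range(1,6)])
    json.dump({"p":list(p),"r":list(R.as_rotvec())},open("cmd.json","w"))
E
python3 - <<'E'
from sc import *
json.dump({"p":[.486,.144,.045],"r":list(Rdn(4.2).as_rotvec())},open("cmd.json","w"))
splan([([.486,.144,.13],Rdn(4.2,-8),1,5),([.5665,.023,.145],Rdn(.5,-8),1,10),wp(0,87,.025,5)] if 0 else [([.486,.144,.13],Rdn(4.2,-8),1,5),([.5665,.023,.145],Rdn(.5,-8),1,10),wp(0,.087,.025,5)])
E
```

```text
[[0.0, -0.0088, 0.0, 0.0, 0.0, -0.0566, 1], [0.0, -0.0176, 0.0, 0.0, 0.0, -0.1132, 1], [0.0, -0.0264, 0.0, 0.0, 0.0, -0.1698, 1], [0.0, -0.0352, 0.0, 0.0, 0.0, -0.2264, 1], [0.0, -0.044, 0.0, 0.0, 0.0, -0.283, 1]]
[[0.0002, 0.0, 0.002, -0.0424, 0.0238, 0.0008, 1], [0.0004, 0.0, 0.004, -0.0848, 0.0476, 0.0016, 1], [0.0006, 0.0, 0.006, -0.1272, 0.0714, 0.0024, 1], [0.0008, 0.0, 0.008, -0.1696, 0.0952, 0.0032, 1], [0.001, 0.0, 0.01, -0.212, 0.119, 0.004, 1]]
[[0.0004, 0.0, 0.002, -0.0418, 0.0252, 0.0008, 1], [0.0008, 0.0, 0.004, -0.0836, 0.0504, 0.0016, 1], [0.0012, 0.0, 0.006, -0.1254, 0.0756, 0.0024, 1], [0.0016, 0.0, 0.008, -0.1672, 0.1008, 0.0032, 1], [0.002, 0.0, 0.01, -0.209, 0.126, 0.004, 1]]
[[0.0, 0.0088, 0.0, -0.0062, -0.0002, 0.0042, 1], [0.0, 0.0176, 0.0, -0.0124, -0.0004, 0.0084, 1], [0.0, 0.0264, 0.0, -0.0186, -0.0006, 0.0126, 1], [0.0, 0.0352, 0.0, -0.0248, -0.0008, 0.0168, 1], [0.0, 0.044, 0.0, -0.031, -0.001, 0.021, 1]]
```

Emit:
{"method": "carry_out", "body": {"rows": [[0,-0.0088,0,0,0,-0.0566,1],[0,-0.0176,0,0,0,-0.1132,1],[0,-0.0264,0,0,0,-0.1698,1],[0,-0.0352,0,0,0,-0.2264,1],[0,-0.044,0,0,0,-0.283,1]]}}

```text
t: 40.35
tool_pos: [0.4856, 0.1435, 0.1302]
tool_rot: [2.068, 2.224, -0.145]
contact_force: [0.2, -0.9, -1.8]
opening: 0.0148
grip_force: 97.8
```

Emit:
{"method": "carry_out", "body": {"rows": [[0.0002,0,0.002,-0.0424,0.0238,0.0008,1],[0.0004,0,0.004,-0.0848,0.0476,0.0016,1],[0.0006,0,0.006,-0.1272,0.0714,0.0024,1],[0.0008,0,0.008,-0.1696,0.0952,0.0032,1],[0.001,0,0.01,-0.212,0.119,0.004,1]]}}

```text
t: 40.85
tool_pos: [0.5266, 0.0815, 0.137]
tool_rot: [2.106, 2.191, -0.146]
contact_force: [-0.1, -0.5, -2.6]
opening: 0.0145
grip_force: 98.0
```

Emit:
{"method": "carry_out", "body": {"rows": [[0.0004,0,0.002,-0.0418,0.0252,0.0008,1],[0.0008,0,0.004,-0.0836,0.0504,0.0016,1],[0.0012,0,0.006,-0.1254,0.0756,0.0024,1],[0.0016,0,0.008,-0.1672,0.1008,0.0032,1],[0.002,0,0.01,-0.209,0.126,0.004,1]]}}

```text
t: 41.35
tool_pos: [0.5673, 0.0215, 0.1454]
tool_rot: [2.14, 2.159, -0.149]
contact_force: [-0.0, 0.7, -3.0]
opening: 0.0143
grip_force: 98.0
```

Emit:
{"method": "carry_out", "body": {"rows": [[0,0.0088,0,-0.0062,-0.0002,0.0042,1],[0,0.0176,0,-0.0124,-0.0004,0.0084,1],[0,0.0264,0,-0.0186,-0.0006,0.0126,1],[0,0.0352,0,-0.0248,-0.0008,0.0168,1],[0,0.044,0,-0.031,-0.001,0.021,1]]}}

```text
t: 41.85
tool_pos: [0.5661, 0.0124, 0.1401]
tool_rot: [-2.209, -2.231, -0.002]
contact_force: [1.6, -0.3, -3.1]
opening: 0.0144
grip_force: 97.8
```

```bash
python3 - <<'E'
from sc import *
s=get_image("side"); d=get_image("top")
a=cv2.resize(s["img"][100:210,150:290],None,fx=4,fy=4,interpolation=cv2.INTER_CUBIC)
b=cv2.resize(d["img"][150:260,230:345],None,fx=4,fy=4,interpolation=cv2.INTER_CUBIC)[:,:240*4//4]
cv2.imwrite("pics/l4.png",np.hstack([a,b])); print(a.shape,b.shape)
o=get_obs(); print(o["tool_pos"],Ro.from_rotvec(o["tool_rot"]).as_matrix()[:,2],o["contact_force"],o["q"])
for X in ([.5665,-.129,.133],[.5665,-.159,.1],[.5215,-.129,.133],[.6115,-.129,.133]): print(w2p(s,X)-[150,100],w2p(d,X)-[230,150])
splan([wp(0,.01,.025,5)],step=.012)
E
```

```text
(440, 560, 3) (440, 240, 3)
[0.56618472 0.01168705 0.1400701 ] [-1.07665345e-03  7.75544806e-04 -9.99999120e-01] [ 0.18361658 -0.23816778 -1.60046403] [-1.11088022e-01 -1.17989671e-02  1.83468323e+00  6.72467704e-04
  1.31986444e+00 -1.19521168e-01]
[64.11960611 54.81673917] [80.20011553 35.21775171]
[62.48413434 59.72731577] [87.57777455 36.50240541]
[77.20179406 52.72380987] [80.23690589 48.2974413 ]
[50.84668904 56.9401819 ] [80.16353103 22.21124633]
[[0.0, 0.0, 0.0, -0.0256, -0.0002, 0.0, 1], [0.0, 0.0, 0.0, -0.0512, -0.0004, 0.0, 1], [0.0, 0.0, 0.0, -0.0768, -0.0006, 0.0, 1], [0.0, 0.0, 0.0, -0.1024, -0.0008, 0.0, 1], [0.0, 0.0, 0.0, -0.128, -0.001, 0.0, 1]]
[[0.0, 0.0, 0.0, -0.0256, -0.0002, 0.0, 1], [0.0, 0.0, 0.0, -0.0512, -0.0004, 0.0, 1], [0.0, 0.0, 0.0, -0.0768, -0.0006, 0.0, 1], [0.0, 0.0, 0.0, -0.1024, -0.0008, 0.0, 1], [0.0, 0.0, 0.0, -0.128, -0.001, 0.0, 1]]
```

View pics/l4.png

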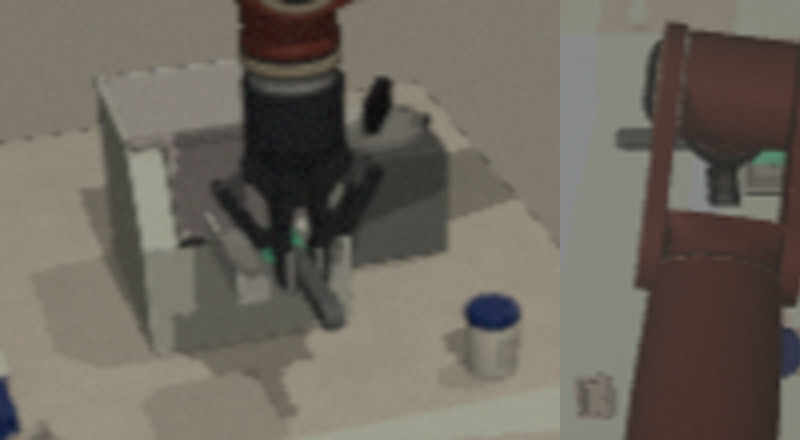

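The side crop shows the loaded scoop level, centred in front of the port, with its left wall front at about (210,215). I'll enter slowly, lip first.

Emit:
{"method": "carry_out", "body": {"rows": [[0,0,0,-0.0256,-0.0002,0,1],[0,0,0,-0.0512,-0.0004,0,1],[0,0,0,-0.0768,-0.0006,0,1],[0,0,0,-0.1024,-0.0008,0,1],[0,0,0,-0.128,-0.001,0,1]]}}

```text
t: 42.45
tool_pos: [0.5665, -0.0267, 0.1404]
tool_rot: [-2.211, -2.231, 0.001]
contact_force: [-0.6, -0.1, -2.2]
opening: 0.0145
grip_force: 97.8
```

Emit:
{"method": "carry_out", "body": {"rows": [[0,0,0,-0.0256,-0.0002,0,1],[0,0,0,-0.0512,-0.0004,0,1],[0,0,0,-0.0768,-0.0006,0,1],[0,0,0,-0.1024,-0.0008,0,1],[0,0,0,-0.128,-0.001,0,1]]}}

```text
t: 42.95
tool_pos: [0.5665, -0.0647, 0.1402]
tool_rot: [-2.21, -2.231, 0.0]
contact_force: [-0.3, 1.9, -2.9]
opening: 0.0143
grip_force: 97.8
```

```bash
python3 - <<'E'
from sc import *
o=get_obs(); print(o["tool_pos"],o["contact_force"],o["wrist_torque"],o["q"])
splan([wp(15,.006,.025),wp(30,.003,.025),wp(45,0,.025)],ang=3.5)
E
```

```text
[ 0.56646331 -0.06470312  0.14017043] [-0.26987296  1.92074246 -2.89692729] [ 0.52361759 -0.03336194 -0.03520435] [-2.44485739e-01 -2.80311611e-03  1.82555969e+00  5.08416184e-04
  1.31994375e+00 -2.53981536e-01]
[[0.0, 0.0166, 0.0, -0.0118, -0.0002, -0.0148, 1], [0.0, 0.0332, 0.0, -0.0236, -0.0004, -0.0296, 1], [0.0, 0.0498, 0.0, -0.0354, -0.0006, -0.0444, 1], [0.0, 0.0664, 0.0, -0.0472, -0.0008, -0.0592, 1], [0.0, 0.083, 0.0, -0.059, -0.001, -0.074, 1]]
[[0.0, 0.0168, 0.0, -0.0108, 0.0, -0.0142, 1], [0.0, 0.0336, 0.0, -0.0216, 0.0, -0.0284, 1], [0.0, 0.0504, 0.0, -0.0324, 0.0, -0.0426, 1], [0.0, 0.0672, 0.0, -0.0432, 0.0, -0.0568, 1], [0.0, 0.084, 0.0, -0.054, 0.0, -0.071, 1]]
[[0.0, 0.0166, 0.0, -0.0108, -0.0002, -0.0138, 1], [0.0, 0.0332, 0.0, -0.0216, -0.0004, -0.0276, 1], [0.0, 0.0498, 0.0, -0.0324, -0.0006, -0.0414, 1], [0.0, 0.0664, 0.0, -0.0432, -0.0008, -0.0552, 1], [0.0, 0.083, 0.0, -0.054, -0.001, -0.069, 1]]
```

Emit:
{"method": "carry_out", "body": {"rows": [[0,0.0166,0,-0.0118,-0.0002,-0.0148,1],[0,0.0332,0,-0.0236,-0.0004,-0.0296,1],[0,0.0498,0,-0.0354,-0.0006,-0.0444,1],[0,0.0664,0,-0.0472,-0.0008,-0.0592,1],[0,0.083,0,-0.059,-0.001,-0.074,1]]}}

```text
t: 43.45
tool_pos: [0.5665, -0.0826, 0.1629]
tool_rot: [-2.071, -2.091, -0.273]
contact_force: [-0.3, 0.4, -1.9]
opening: 0.0143
grip_force: 97.8
```

Emit:
{"method": "carry_out", "body": {"rows": [[0,0.0168,0,-0.0108,0,-0.0142,1],[0,0.0336,0,-0.0216,0,-0.0284,1],[0,0.0504,0,-0.0324,0,-0.0426,1],[0,0.0672,0,-0.0432,0,-0.0568,1],[0,0.084,0,-0.054,0,-0.071,1]]}}

```text
t: 43.95
tool_pos: [0.5666, -0.1038, 0.179]
tool_rot: [-1.915, -1.933, -0.516]
contact_force: [0.2, 2.7, -2.6]
opening: 0.0147
grip_force: 97.7
```

```bash
python3 - <<'E'
from sc import *
o=get_obs(); print(o["tool_pos"],tcp(30,.003,.025),Ro.from_rotvec(o["tool_rot"]).as_matrix()[:,2],o["contact_force"],o["wrist_torque"],o["q"])
E
```

```text
[ 0.56659691 -0.10379607  0.17904816] [np.float64(0.5665), np.float64(-0.10278976446696939), np.float64(0.17864101615137756)] [-0.00513855  0.50237065 -0.8646371 ] [ 0.18964031  2.74875702 -2.59762419] [ 0.04856102 -0.04025705 -0.03943278] [-0.52632599  0.10705131  1.7095677   0.44684346  1.60948629 -0.58321137]
```

Emit:
{"method": "carry_out", "body": {"rows": [[0,0.0166,0,-0.0108,-0.0002,-0.0138,1],[0,0.0332,0,-0.0216,-0.0004,-0.0276,1],[0,0.0498,0,-0.0324,-0.0006,-0.0414,1],[0,0.0664,0,-0.0432,-0.0008,-0.0552,1],[0,0.083,0,-0.054,-0.001,-0.069,1]]}}

```text
t: 44.45
tool_pos: [0.5665, -0.1284, 0.1886]
tool_rot: [-1.75, -1.766, -0.725]
contact_force: [0.0, 1.7, -1.4]
opening: 0.0147
grip_force: 97.7
```

Emit:
{"method": "carry_out", "body": {"rows": [[0,0,0,0,0,0,1],[0,0,0,0,0,0,1],[0,0,0,0,0,0,1],[0,0,0,0,0,0,1],[0,0,0,0,0,0,1]]}}

```text
t: 44.95
tool_pos: [0.5667, -0.1272, 0.1891]
tool_rot: [-1.75, -1.768, -0.724]
contact_force: [0.1, 1.4, -2.3]
opening: 0.0147
grip_force: 97.8
```

```bash
python3 - <<'E'
from sc import *
for i in range(2):
    s=get_image("side")
o=get_obs(); print(o["tool_pos"],tcp(45,0,.025),o["contact_force"],o["wrist_torque"],o["q"])
d=get_image("top"); 
a=cv2.resize(s["img"][90:190,150:280],None,fx=4,fy=4,interpolation=cv2.INTER_CUBIC)
b=cv2.resize(d["img"][145:245,275:345],None,fx=4,fy=4,interpolation=cv2.INTER_CUBIC)
cv2.imwrite("pics/l5.png",cv2.convertScaleAbs(np.hstack([a,b]),alpha=1.3))
G=greens(s,lo=0); print(G[(G[:,1]<500)]); G=greens(d); print(G[(G[:,1]<500)])
splan([wp(52,0,.028),wp(60,.003,.03)],ang=3.)
E
```

```text
[ 0.56669546 -0.12731999  0.18906573] [np.float64(0.5665), np.float64(-0.12718019484660537), np.float64(0.18838834764831847)] [-0.83647962  2.08794652 -1.8351163 ] [-0.26359373 -0.05075455 -0.0856168 ] [-0.63255036  0.22257347  1.64000013  0.6159702   1.77439474 -0.67135684]
[[ 573.4 -364.3   11.4   18.4   70.1  199.2  158.7]]
[]
[[0.0, 0.0078, 0.0, -0.004, -0.0002, -0.0088, 1], [0.0, 0.0156, 0.0, -0.008, -0.0004, -0.0176, 1], [0.0, 0.0234, 0.0, -0.012, -0.0006, -0.0264, 1], [0.0, 0.0312, 0.0, -0.016, -0.0008, -0.0352, 1], [0.0, 0.039, 0.0, -0.02, -0.001, -0.044, 1]]
[[0.0, 0.0088, 0.0, -0.0028, 0.0, -0.0092, 1], [0.0, 0.0176, 0.0, -0.0056, 0.0, -0.0184, 1], [0.0, 0.0264, 0.0, -0.0084, 0.0, -0.0276, 1], [0.0, 0.0352, 0.0, -0.0112, 0.0, -0.0368, 1], [0.0, 0.044, 0.0, -0.014, 0.0, -0.046, 1]]
```

View pics/l5.png

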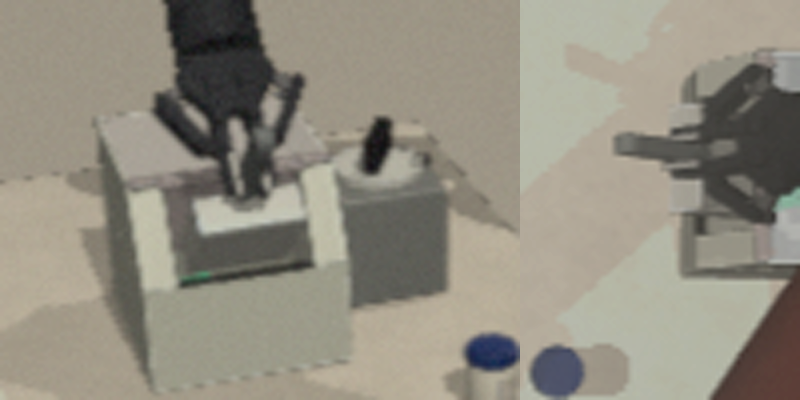

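A green piece shows inside below the scoop at (195,277) and another through the clear top, so the cassettes have slid in. I'll tilt a little further and give it a small shake to make sure.

Emit:
{"method": "carry_out", "body": {"rows": [[0,0.0078,0,-0.004,-0.0002,-0.0088,1],[0,0.0156,0,-0.008,-0.0004,-0.0176,1],[0,0.0234,0,-0.012,-0.0006,-0.0264,1],[0,0.0312,0,-0.016,-0.0008,-0.0352,1],[0,0.039,0,-0.02,-0.001,-0.044,1]]}}

```text
t: 45.6
tool_pos: [0.5664, -0.1417, 0.1937]
tool_rot: [-1.668, -1.683, -0.815]
contact_force: [0.1, 1.5, -1.9]
opening: 0.0143
grip_force: 97.9
```

Emit:
{"method": "carry_out", "body": {"rows": [[0,0.0088,0,-0.0028,0,-0.0092,1],[0,0.0176,0,-0.0056,0,-0.0184,1],[0,0.0264,0,-0.0084,0,-0.0276,1],[0,0.0352,0,-0.0112,0,-0.0368,1],[0,0.044,0,-0.014,0,-0.046,1]]}}

```text
t: 46.1
tool_pos: [0.5665, -0.155, 0.199]
tool_rot: [-1.574, -1.588, -0.909]
contact_force: [0.4, 1.0, -2.2]
opening: 0.0145
grip_force: 97.9
```

Emit:
{"method": "carry_out", "body": {"rows": [[0,0,0,0.02,0,0,1],[0,0,0,0,0,0,1],[0,0,0,0.02,0,0,1],[0,0,0,0,0,0,1],[0,0,0,0,0,0,1]]}}

```text
t: 46.6
tool_pos: [0.5665, -0.1546, 0.1986]
tool_rot: [-1.576, -1.59, -0.908]
contact_force: [0.4, 0.9, -2.1]
opening: 0.0146
grip_force: 97.9
```

```bash
python3 - <<'E'
from sc import *
o=get_obs(); print(o["tool_pos"],tcp(60,.003,.03),o["contact_force"],o["wrist_torque"])
splan([wp(45,0.0,.026),wp(22,.004,.025),wp(0,.010,.025),wp(0,.09,.03)],ang=4.6)
E
```

```text
[ 0.56649254 -0.15464346  0.19862375] [np.float64(0.5665), np.float64(-0.15397114317029972), np.float64(0.1987102355330306)] [ 0.43467415  0.86291372 -2.09313159] [-0.46153011 -0.05072565 -0.04277677]
[[0.0, -0.0166, 0.0, 0.0032, 0.0002, 0.0184, 1], [0.0, -0.0332, 0.0, 0.0064, 0.0004, 0.0368, 1], [0.0, -0.0498, 0.0, 0.0096, 0.0006, 0.0552, 1], [0.0, -0.0664, 0.0, 0.0128, 0.0008, 0.0736, 1], [0.0, -0.083, 0.0, 0.016, 0.001, 0.092, 1]]
[[0.0, -0.0128, 0.0, 0.0042, 0.0, 0.013, 1], [0.0, -0.0256, 0.0, 0.0084, 0.0, 0.026, 1], [0.0, -0.0384, 0.0, 0.0126, 0.0, 0.039, 1], [0.0, -0.0512, 0.0, 0.0168, 0.0, 0.052, 1], [0.0, -0.064, 0.0, 0.021, 0.0, 0.065, 1]]
[[0.0, -0.0128, 0.0, 0.0066, 0.0002, 0.0118, 1], [0.0, -0.0256, 0.0, 0.0132, 0.0004, 0.0236, 1], [0.0, -0.0384, 0.0, 0.0198, 0.0006, 0.0354, 1], [0.0, -0.0512, 0.0, 0.0264, 0.0008, 0.0472, 1], [0.0, -0.064, 0.0, 0.033, 0.001, 0.059, 1]]
[[0.0, -0.0244, 0.0, 0.0094, 0.0002, 0.0256, 1], [0.0, -0.0488, 0.0, 0.0188, 0.0004, 0.0512, 1], [0.0, -0.0732, 0.0, 0.0282, 0.0006, 0.0768, 1], [0.0, -0.0976, 0.0, 0.0376, 0.0008, 0.1024, 1], [0.0, -0.122, 0.0, 0.047, 0.001, 0.128, 1]]
[[0.0, 0.0, 0.0, 0.0534, 0.0004, -0.0034, 1], [0.0, 0.0, 0.0, 0.1068, 0.0008, -0.0068, 1], [0.0, 0.0, 0.0, 0.1602, 0.0012, -0.0102, 1], [0.0, 0.0, 0.0, 0.2136, 0.0016, -0.0136, 1], [0.0, 0.0, 0.0, 0.267, 0.002, -0.017, 1]]
```

Emit:
{"method": "carry_out", "body": {"rows": [[0,-0.0166,0,0.0032,0.0002,0.0184,1],[0,-0.0332,0,0.0064,0.0004,0.0368,1],[0,-0.0498,0,0.0096,0.0006,0.0552,1],[0,-0.0664,0,0.0128,0.0008,0.0736,1],[0,-0.083,0,0.016,0.001,0.092,1]]}}

```text
t: 47.1
tool_pos: [0.5664, -0.1281, 0.1891]
tool_rot: [-1.752, -1.768, -0.723]
contact_force: [-0.7, 1.1, -2.3]
opening: 0.0145
grip_force: 97.8
```

Emit:
{"method": "carry_out", "body": {"rows": [[0,-0.0128,0,0.0042,0,0.013,1],[0,-0.0256,0,0.0084,0,0.026,1],[0,-0.0384,0,0.0126,0,0.039,1],[0,-0.0512,0,0.0168,0,0.052,1],[0,-0.064,0,0.021,0,0.065,1]]}}

```text
t: 47.6
tool_pos: [0.5664, -0.1098, 0.1798]
tool_rot: [-1.881, -1.898, -0.562]
contact_force: [0.3, 1.0, -2.1]
opening: 0.0143
grip_force: 97.7
```

Emit:
{"method": "carry_out", "body": {"rows": [[0,-0.0128,0,0.0066,0.0002,0.0118,1],[0,-0.0256,0,0.0132,0.0004,0.0236,1],[0,-0.0384,0,0.0198,0.0006,0.0354,1],[0,-0.0512,0,0.0264,0.0008,0.0472,1],[0,-0.064,0,0.033,0.001,0.059,1]]}}

```text
t: 48.1
tool_pos: [0.5665, -0.0916, 0.1706]
tool_rot: [-2.003, -2.022, -0.385]
contact_force: [0.4, 2.5, -3.0]
opening: 0.0141
grip_force: 97.7
```

Emit:
{"method": "carry_out", "body": {"rows": [[0,-0.0244,0,0.0094,0.0002,0.0256,1],[0,-0.0488,0,0.0188,0.0004,0.0512,1],[0,-0.0732,0,0.0282,0.0006,0.0768,1],[0,-0.0976,0,0.0376,0.0008,0.1024,1],[0,-0.122,0,0.047,0.001,0.128,1]]}}

```text
t: 48.6
tool_pos: [0.567, -0.0641, 0.1409]
tool_rot: [2.208, 2.229, -0.003]
contact_force: [0.5, 1.7, -2.2]
opening: 0.0143
grip_force: 97.9
```

Emit:
{"method": "carry_out", "body": {"rows": [[0,0,0,0.0534,0.0004,-0.0034,1],[0,0,0,0.1068,0.0008,-0.0068,1],[0,0,0,0.1602,0.0012,-0.0102,1],[0,0,0,0.2136,0.0016,-0.0136,1],[0,0,0,0.267,0.002,-0.017,1]]}}

```text
t: 49.1
tool_pos: [0.5667, 0.0164, 0.1459]
tool_rot: [-2.211, -2.231, -0.0]
contact_force: [-0.6, 0.2, -2.3]
opening: 0.0148
grip_force: 98.0
```

```bash
python3 - <<'E'
from sc import *
fs=[]
for i in range(4):
    s=get_image("side"); o=get_obs(); fs.append(np.r_[o["contact_force"],o["wrist_torque"]])
print(np.mean(fs,0),o["tool_pos"],o["t"]); d=get_image("top")
for n,i in(("s",s),("d",d)):
    G=greens(i); print(n,G[(G[:,1]<500)])
p,R=cur(); print(p)
splan([([.486,.140,.10],Rdn(4.2),1,10),([.486,.144,.018],Rdn(4.2),1,10),([.486,.144,.0155],Rdn(4.2),1,5)],step=.022)
E
```

```text
[-0.32010839  0.13114694 -1.85706968  0.13955757 -0.00833189 -0.00717543] [0.56649686 0.01575075 0.14554387] 49.3Traceback (most recent call last):
  File "<stdin>", line 7, in <module>
IndexError: too many indices for array: array is 1-dimensional, but 2 were indexed
```

Wrist load dropped from 2.85 to 1.86 N, a difference close to the weight of six cassettes, and no green is visible outside. I'll set the scoop back down.

```bash
python3 - <<'E'
from sc import *
splan([([.486,.142,.11],Rdn(4.2),1,10),([.486,.144,.02],Rdn(4.2),1,5),([.486,.144,.0155],Rdn(4.2),1,5)],step=.022)
plan([([.486,.144,.0155],Rdn(4.2),0.,4),([.486,.144,.12],Rdn(4.2),0.,4)])
E
```

```text
[[0.0, 0.0, -0.002, 0.0422, -0.0264, 0.0118, 1], [0.0, 0.0, -0.004, 0.0844, -0.0528, 0.0236, 1], [0.0, 0.0, -0.006, 0.1266, -0.0792, 0.0354, 1], [0.0, 0.0, -0.008, 0.1688, -0.1056, 0.0472, 1], [0.0, 0.0, -0.01, 0.211, -0.132, 0.059, 1]]
[[0.0, 0.0, -0.002, 0.0432, -0.025, 0.0116, 1], [0.0, 0.0, -0.004, 0.0864, -0.05, 0.0232, 1], [0.0, 0.0, -0.006, 0.1296, -0.075, 0.0348, 1], [0.0, 0.0, -0.008, 0.1728, -0.1, 0.0464, 1], [0.0, 0.0, -0.01, 0.216, -0.125, 0.058, 1]]
[[0.0, 0.0, 0.0, 0.0012, 0.0002, 0.06, 1], [0.0, 0.0, 0.0, 0.0024, 0.0004, 0.12, 1], [0.0, 0.0, 0.0, 0.0036, 0.0006, 0.18, 1], [0.0, 0.0, 0.0, 0.0048, 0.0008, 0.24, 1], [0.0, 0.0, 0.0, 0.006, 0.001, 0.3, 1]]
[[0.0, 0.0, 0.0, 0.0, 0.0, 0.003, 1], [0.0, 0.0, 0.0, 0.0, 0.0, 0.006, 1], [0.0, 0.0, 0.0, 0.0, 0.0, 0.009, 1], [0.0, 0.0, 0.0, 0.0, 0.0, 0.012, 1], [0.0, 0.0, 0.0, 0.0, 0.0, 0.015, 1]]
[-0.0002, 0.0, -0.0002, 0.0005, -0.0002, 0.0003, 0.0] x 4
[0.0, 0.0, 0.0, 0.0, -0.0001, -0.3483, 0.0] x 4
```

Emit:
{"method": "carry_out", "body": {"rows": [[0,0,-0.002,0.0422,-0.0264,0.0118,1],[0,0,-0.004,0.0844,-0.0528,0.0236,1],[0,0,-0.006,0.1266,-0.0792,0.0354,1],[0,0,-0.008,0.1688,-0.1056,0.0472,1],[0,0,-0.01,0.211,-0.132,0.059,1]]}}

```text
t: 49.85
tool_pos: [0.5252, 0.0796, 0.1273]
tool_rot: [-2.174, -2.267, 0.001]
contact_force: [0.6, -0.1, -1.7]
opening: 0.0146
grip_force: 97.9
```

Emit:
{"method": "carry_out", "body": {"rows": [[0,0,-0.002,0.0432,-0.025,0.0116,1],[0,0,-0.004,0.0864,-0.05,0.0232,1],[0,0,-0.006,0.1296,-0.075,0.0348,1],[0,0,-0.008,0.1728,-0.1,0.0464,1],[0,0,-0.01,0.216,-0.125,0.058,1]]}}

```text
t: 50.35
tool_pos: [0.4854, 0.1426, 0.1101]
tool_rot: [-2.139, -2.3, 0.001]
contact_force: [-0.4, -0.2, -1.4]
opening: 0.0144
grip_force: 97.9
```

Emit:
{"method": "carry_out", "body": {"rows": [[0,0,0,0.0012,0.0002,0.07,1],[0,0,0,0.0024,0.0004,0.14,1],[0,0,0,0.0036,0.0006,0.21,1],[0,0,0,0.0048,0.0008,0.27,1],[0,0,0,0.006,0.001,0.3,1]]}}

```text
t: 50.85
tool_pos: [0.4846, 0.1437, 0.0184]
tool_rot: [-2.138, -2.299, 0.004]
contact_force: [-0.5, 0.1, -1.3]
opening: 0.0146
grip_force: 97.9
```

Emit:
{"method": "carry_out", "body": {"rows": [[0,0,0,0,0,0.003,1],[0,0,0,0,0,0.006,1],[0,0,0,0,0,0.01,1],[0,0,0,0,0,0.015,1],[0,0,0,0,0,0.015,1]]}}

```text
t: 51.35
tool_pos: [0.4869, 0.1434, 0.0166]
tool_rot: [2.139, 2.3, 0.001]
contact_force: [0.5, 0.6, -1.2]
opening: 0.0144
grip_force: 98.2
```

Emit:
{"method": "carry_out", "body": {"rows": [[0,0,0,0,0,0,0],[0,0,0,0,0,0,0],[0,0,0,0,0,0,0],[0,0,0,0,0,0,0]], "force": 30}}

```text
t: 51.75
tool_pos: [0.4864, 0.1434, 0.0161]
tool_rot: [-2.14, -2.3, 0.0]
contact_force: [0.1, -1.1, -0.6]
opening: 0.0426
grip_force: 0.0
```

Emit:
{"method": "carry_out", "body": {"rows": [[0,0,0,0,0,-0.06,0],[0,0,0,0,0,-0.16,0],[0,0,0,0,0,-0.3483,0],[0,0,0,0,0,-0.3483,0]]}}

```text
t: 52.15
tool_pos: [0.4904, 0.144, 0.1273]
tool_rot: [2.135, 2.295, 0.014]
contact_force: [0.6, -0.5, -0.4]
opening: 0.0426
grip_force: 0.0
```

```bash
python3 - <<'E'
from sc import *
json.dump({"p":[.486,.144,.12],"r":list(Rdn(4.2).as_rotvec())},open("cmd.json","w"))
plan([([.47,-.05,.26],Rdn(-5),0.),([.4065,-.3045,.24],Rdn(-29.5),0.),([.4065,-.3045,.127],Rdn(-29.5),0.,5)])
E
```

```text
[0.0, 0.0, 0.0256, -0.3205, -0.0503, -0.2333, 0.0] x 3
[0.0, 0.0, 0.0255, -0.3235, -0.0243, -0.2334, 0.0] x 3
[0.0, 0.0, 0.0681, -0.4318, -0.0685, 0.0333, 0.0] x 4
[0.0, 0.0, 0.068, -0.4365, 0.0247, 0.0334, 0.0] x 4
[0.0, 0.0, 0.0, 0.0, 0.0, 0.3767, 0.0] x 5
```

Emit:
{"method": "carry_out", "body": {"rows": [[0,0,0.0256,-0.3205,-0.0503,-0.2333,0],[0,0,0.0256,-0.3205,-0.0503,-0.2333,0],[0,0,0.0256,-0.3205,-0.0503,-0.2333,0],[0,0,0.0256,-0.3205,-0.0503,-0.2333,0]]}}

```text
t: 52.55
tool_pos: [0.4796, 0.0447, 0.1929]
tool_rot: [2.232, 2.206, 0.004]
contact_force: [-0.0, 0.3, -0.1]
opening: 0.0424
grip_force: 0.0
```

Emit:
{"method": "carry_out", "body": {"rows": [[0,0,0.0255,-0.3235,-0.0243,-0.2334,0],[0,0,0.0255,-0.3235,-0.0243,-0.2334,0],[0,0,0.0255,-0.3235,-0.0243,-0.2334,0],[0,0,0.0255,-0.3235,-0.0243,-0.2334,0]]}}

```text
t: 52.95
tool_pos: [0.471, -0.0516, 0.2616]
tool_rot: [2.319, 2.117, 0.002]
contact_force: [0.5, 1.1, -0.9]
opening: 0.0424
grip_force: 0.0
```

Emit:
{"method": "carry_out", "body": {"rows": [[0,0,0.0681,-0.4318,-0.0685,0.0333,0],[0,0,0.0681,-0.4318,-0.0685,0.0333,0],[0,0,0.0681,-0.4318,-0.0685,0.0333,0],[0,0,0.0681,-0.4318,-0.0685,0.0333,0],[0,0,0.0681,-0.4318,-0.0685,0.0333,0]]}}

```text
t: 53.45
tool_pos: [0.438, -0.1765, 0.2483]
tool_rot: [-2.527, -1.859, 0.002]
contact_force: [-0.1, 0.6, 0.6]
opening: 0.0426
grip_force: 0.0
```

Emit:
{"method": "carry_out", "body": {"rows": [[0,0,0.068,-0.4365,0.0247,0.0334,0],[0,0,0.068,-0.4365,0.0247,0.0334,0],[0,0,0.068,-0.4365,0.0247,0.0334,0],[0,0,0.068,-0.4365,0.0247,0.0334,0],[0,0,0.068,-0.4365,0.0247,0.0334,0]]}}

```text
t: 53.95
tool_pos: [0.407, -0.3035, 0.2395]
tool_rot: [-2.712, -1.582, 0.0]
contact_force: [-0.6, -0.1, -0.3]
opening: 0.0428
grip_force: 0.0
```

```bash
python3 - <<'E'
from sc import *
s=get_image("side"); d=get_image("top")
a=cv2.resize(s["img"][100:280,150:330],None,fx=3,fy=3,interpolation=cv2.INTER_CUBIC)
b=cv2.resize(d["img"][150:240,310:390],None,fx=3,fy=3,interpolation=cv2.INTER_CUBIC)
b=np.vstack([b,np.zeros((540-270,240,3),np.uint8)])
cv2.imwrite("pics/l6.png",cv2.convertScaleAbs(np.hstack([a,b]),alpha=1.3))
o=get_obs(); print(o["tool_pos"],cur()[0])
E
```

```text
[ 0.40719765 -0.30320305  0.24006835] [ 0.40648522 -0.30450361  0.12699   ]
```

View pics/l6.png

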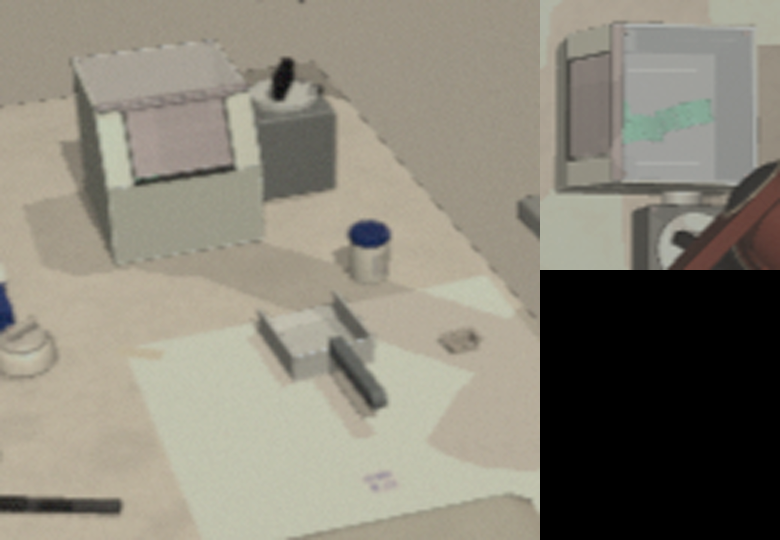

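The scoop is upright and empty at (315,335), the flap is shut and the green cassettes lie in the box (665,120). The last step is turning the damper back to 0.

```bash
python3 - <<'E'
from sc import *
splan([([.4065,-.3045,.127],Rdn(-90),1,10)],ang=5.5)
plan([([.4065,-.3045,.127],Rdn(-90),0.1,4),([.4065,-.3045,.25],Rdn(-90),0.1,4),([.45,-.05,.28],Rdn(-60),.1)])
E
```

```text
[[0.0, 0.0, 0.0224, 0.0, 0.0, 0.0, 1], [0.0, 0.0, 0.0448, 0.0, 0.0, 0.0, 1], [0.0, 0.0, 0.0672, 0.0, 0.0, 0.0, 1], [0.0, 0.0, 0.0896, 0.0, 0.0, 0.0, 1], [0.0, 0.0, 0.112, 0.0, 0.0, 0.0, 1]]
[[0.0, 0.0, 0.0224, 0.0, 0.0, 0.0, 1], [0.0, 0.0, 0.0448, 0.0, 0.0, 0.0, 1], [0.0, 0.0, 0.0672, 0.0, 0.0, 0.0, 1], [0.0, 0.0, 0.0896, 0.0, 0.0, 0.0, 1], [0.0, 0.0, 0.112, 0.0, 0.0, 0.0, 1]]
[[0.0, 0.0, 0.0224, 0.0, 0.0, 0.0, 1], [0.0, 0.0, 0.0448, 0.0, 0.0, 0.0, 1], [0.0, 0.0, 0.0672, 0.0, 0.0, 0.0, 1], [0.0, 0.0, 0.0896, 0.0, 0.0, 0.0, 1], [0.0, 0.0, 0.112, 0.0, 0.0, 0.0, 1]]
[0.0, 0.0, 0.0001, 0.0, 0.0, 0.0, 0.1] x 4
[0.0, 0.0, 0.0, 0.0, 0.0, -0.41, 0.1] x 4
[0.0, 0.0, -0.0833, 0.0726, -0.4242, -0.05, 0.1] x 4
[0.0, 0.0, -0.0833, 0.1798, -0.3909, -0.05, 0.1] x 4
```

Emit:
{"method": "carry_out", "body": {"rows": [[0,0,0,0,0,0.1,0],[0,0,0,0,0,0.2,0],[0,0,0,0,0,0.3,0],[0,0,0,0,0,0.3767,0],[0,0,0,0,0,0.3767,0]]}}

```text
t: 54.55
tool_pos: [0.405, -0.3014, 0.1235]
tool_rot: [-2.706, -1.581, 0.003]
contact_force: [-0.7, -0.1, -0.5]
opening: 0.0429
grip_force: 0.0
```

Emit:
{"method": "carry_out", "body": {"rows": [[0,0,0,0,0,0,1],[0,0,0,0,0,0,1],[0,0,0,0,0,0,1],[0,0,0,0,0,0,1],[0,0,0,0,0,0,1]]}}

```text
t: 55.05
tool_pos: [0.4072, -0.3051, 0.1295]
tool_rot: [2.713, 1.581, 0.002]
contact_force: [-1.8, 4.3, 6.8]
opening: 0.0154
grip_force: 35.3
```

Emit:
{"method": "carry_out", "body": {"rows": [[0,0,0.0224,0,0,0,1],[0,0,0.0448,0,0,0,1],[0,0,0.0672,0,0,0,1],[0,0,0.0896,0,0,0,1],[0,0,0.112,0,0,0,1]]}}

```text
t: 55.55
tool_pos: [0.4074, -0.3053, 0.1295]
tool_rot: [2.949, 1.077, 0.003]
contact_force: [0.3, 3.9, 5.5]
opening: 0.0153
grip_force: 35.1
```

Emit:
{"method": "carry_out", "body": {"rows": [[0,0,0.0224,0,0,0,1],[0,0,0.0448,0,0,0,1],[0,0,0.0672,0,0,0,1],[0,0,0.0896,0,0,0,1],[0,0,0.112,0,0,0,1]]}}

```text
t: 56.05
tool_pos: [0.4076, -0.3056, 0.1296]
tool_rot: [3.092, 0.544, 0.004]
contact_force: [1.8, 2.1, 4.4]
opening: 0.0152
grip_force: 35.0
```

Emit:
{"method": "carry_out", "body": {"rows": [[0,0,0.0224,0,0,0,1],[0,0,0.0448,0,0,0,1],[0,0,0.0672,0,0,0,1],[0,0,0.0896,0,0,0,1],[0,0,0.112,0,0,0,1]]}}

```text
t: 56.55
tool_pos: [0.4077, -0.306, 0.1296]
tool_rot: [3.139, -0.005, 0.005]
contact_force: [1.4, 0.3, 3.4]
opening: 0.0154
grip_force: 34.9
```

Emit:
{"method": "carry_out", "body": {"rows": [[0,0,0,0,0,0,1],[0,0,0,0,0,0,1]]}}

```text
t: 56.75
tool_pos: [0.4077, -0.306, 0.1295]
tool_rot: [3.139, 0.001, 0.005]
contact_force: [1.9, 0.9, 6.1]
opening: 0.0152
grip_force: 35.2
```

Emit:
{"method": "carry_out", "body": {"rows": [[0,0,0,0,0,0,0.1],[0,0,0,0,0,0,0.1],[0,0,0,0,0,0,0.1],[0,0,0,0,0,0,0.1]]}}

```text
t: 57.15
tool_pos: [0.4059, -0.3049, 0.1269]
tool_rot: [-3.141, 0.001, 0.002]
contact_force: [-0.2, -0.3, -0.2]
opening: 0.0382
grip_force: 0.0
```

Emit:
{"method": "carry_out", "body": {"rows": [[0,0,0,0,0,-0.06,0.1],[0,0,0,0,0,-0.2,0.1],[0,0,0,0,0,-0.41,0.1],[0,0,0,0,0,-0.41,0.1]]}}

```text
t: 57.55
tool_pos: [0.4081, -0.3069, 0.2571]
tool_rot: [3.134, -0.001, 0.01]
contact_force: [0.4, -0.2, 1.4]
opening: 0.0385
grip_force: 0.0
```

Emit:
{"method": "carry_out", "body": {"rows": [[0,0,-0.0833,0.0726,-0.4242,-0.05,0.1],[0,0,-0.0833,0.0726,-0.4242,-0.05,0.1],[0,0,-0.0833,0.0726,-0.4242,-0.05,0.1],[0,0,-0.0833,0.0726,-0.4242,-0.05,0.1]]}}

```text
t: 57.95
tool_pos: [0.4287, -0.1751, 0.2658]
tool_rot: [-3.114, -0.416, -0.001]
contact_force: [1.0, -0.3, 0.1]
opening: 0.0385
grip_force: 0.0
```

Emit:
{"method": "carry_out", "body": {"rows": [[0,0,-0.0833,0.1798,-0.3909,-0.05,0.1],[0,0,-0.0833,0.1798,-0.3909,-0.05,0.1],[0,0,-0.0833,0.1798,-0.3909,-0.05,0.1],[0,0,-0.0833,0.1798,-0.3909,-0.05,0.1]]}}

```text
t: 58.35
tool_pos: [0.4505, -0.0486, 0.2806]
tool_rot: [-3.033, -0.818, -0.0]
contact_force: [-0.5, -0.0, -0.3]
opening: 0.0381
grip_force: 0.0
```

```bash
python3 - <<'E'
from sc import *
d=get_image("top")
a=cv2.resize(d["img"][140:260,300:390],None,fx=3,fy=3,interpolation=cv2.INTER_CUBIC)
b=cv2.resize(d["img"][215:260,335:385],None,fx=8,fy=8,interpolation=cv2.INTER_CUBIC)
cv2.imwrite("pics/l7.png",cv2.convertScaleAbs(np.hstack([a,b]),alpha=1.4))
E
```

```text
(no output)
```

View pics/l7.png

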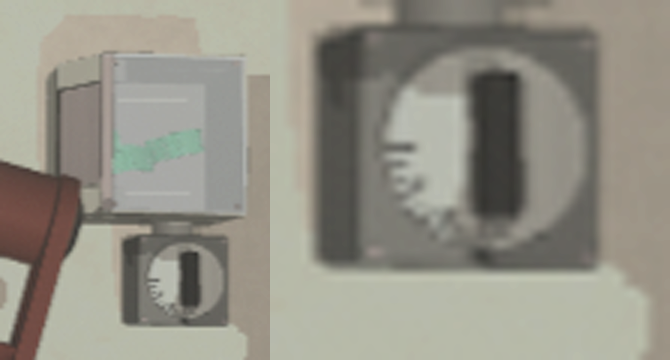

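The bar is parallel to the bin's y axis, pointing at the index (483,255), and the 90 line is at the left, so the damper reads 0. The cassettes are in the box and the flap is shut, so I'm handing in.

```bash
python3 -c "
from station import *
print(finish_job())"
```

```text
the job is handed in; nothing more can be done
None
```

I handed the job in at about 58 s: damper opened to 60, all six loose green cassettes tipped through the flap into the box, the empty scoop back upright on the bench, flap shut, damper back at 0.

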